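# Restock the sloped tip-box rack

### The arm

A 6-joint arm with a two-finger parallel gripper is mounted at the origin on the work surface. World frame = base frame: x ahead of the robot, y to its left, z up, the work surface at z = 0. Lengths are in mm, angles in rad, forces in N, time in s.
With the tool pointing down it reaches from about 275 to 750 mm from the base axis. Payload 10.2 kg.
Tool frame: the origin (TCP) lies at the very end of the fingers, on their centre line; the grasp point (between the pads) lies behind it (ctrl.grasp_offset is the z of the grasp point in the tool frame, in mm); z points along the fingers, y is the direction in which the jaws open and shut (so a half turn about z gives the same grasp; the last joint's range is limited). The gripper opens to 85 mm and grips with 20 to 120 N. Pads are 22 mm wide; open, the fingers measure 114 mm over their backs; the gripper's body (76 mm by 85 mm) begins 54 mm behind the grasp point. The pads swing forward as they close: fully open they stand 13 mm farther back than shut.
Start: joints at [1.083, 0.313, 1.498, -0, 1.331, -0.223], TCP at [137.414, 506.704, 231.294] pointing down, gripper open.
Joint ranges: [-2.94, 2.94], [-0.97, 2.17], [0.19, 2.56], [-1.23, 4.37], [0.02, 3.11], [-2.88, 2.88]. Speed limits (rad/s): [2.39, 2.39, 3.01, 3.14, 3.14, 3.14].

### API

Orientations are given as a unit quaternion [w, x, y, z].
In Python, from rig import ctrl, capture, job gives the robot as it stands. The module is installed in compiled form; this text tells all that it offers.
- The arm moves only by the tool move_arm, never from a script. Its argument "series" is a list of rows, each a list of 7 numbers: the turn, a rotation vector about the tool's x, y, z in rad, then the shift along the tool's x, y, z in cm, then the opening, from 0 (shut) to 1 (fully open). A call has 1 to 5 rows; each row is the pose to reach, as a shift and turn from the pose measured when the call began, along the tool's axes at that moment; what a row does not reach only later rows make up. A row lasts 1/12 s, in which the tool goes at most 41.7 mm and 7.16 degrees, less where a joint would pass 70% of its speed; a pose out of reach is approached as far as the arm can. A call with a gripper value outside its range is refused whole. The fingers move at their own pace and stop on an object; "grip_force" is the grip in N (left out, the last holds). Time passes only in rows, so rows that repeat a pose let the fingers close. It gives the time, the measured TCP pose, the force and the opening at its end, in the units of the state.
- ctrl.sense(): the state, without advancing time (a new reading comes with each control period).
- capture(name): name is "scene" or "top" or "wrist"; returns a dict with "frame" (400x640x3 uint8, red, green, blue), "mtx" (3x3 intrinsics, pixels), "dist" ([k1, k2, p1, p2, k3] as OpenCV has them; the pictures are not rectified), "R" (3x3) and "t" (3): a world point X has camera coordinates R X + t. Camera axes: x right, y down, z forward; pixel columns grow to the right and rows downward; lengths in mm; the calibration is good to about 2 mm. A picture is of the moment at which its call begins. There is no depth.
- job.finish_job(): hands the job in, once; it reports no verdict.
The state is a dict: "time_s": time; "joints": joint angles; "dq": joint speeds; "tau": joint torques, N m; "eef_pos": TCP position; "ee_rot": TCP orientation; "force": force on the tool from outside, world axes, zero at the start; "wrist_torque": the same for the moment, N m; "grip_width": opening from 0.0 (shut) to 1.0 (fully open).
Only numpy, scipy, OpenCV 4.12 (cv2) and the standard library are available. Lean on these libraries where they do the work, as an engineer would, in place of code of your own. Each camera call takes 0.05 s, during which the arm holds its last target.

### The job

Restock the two-lane roller rack: take every open, empty tip box out of the lanes and set it upright on the floor of the grey returns tray, and load each full tip box from the bench lengthwise and upright onto the rollers of the lane whose first box is of the same height (tall behind tall, low behind low), so that it rolls down against the box ahead, with the first boxes still at the stop. Leave the bottle, beaker, tube rack and marker alone.

Things in the scene. Friction and masses are not known exactly. Their poses are not given: they have to be found in the camera images.
- deck: deck of the two-lane roller rack, aluminium with grey rollers. Origin: on the white end stop's face, midway between the lanes, level with the roller tops. Own x runs up the 8 degree slope from the stop, y across to the left, z square to the rollers. Outer guides (8 mm thick) and the 38 mm wide centre divider stand 12 mm above the roller tops, the stop 30 mm
- lane_left (a point): left lane (deck y = +55 mm), where its centre line meets the stop, on the roller tops; axes as the deck's. Each lane is 72 mm wide inside, 332 mm long up the slope. Its rollers (24 mm thick, 36 mm apart) turn freely: a box set lengthwise rolls down until it meets the stop or the box ahead; three 90 mm boxes fit
- lane_right (a point): right lane (deck y = -55 mm), the same
- tall_first_mid (a point): tall box at the stop of one lane at the start; it marks the lane of the tall boxes and stays there: lidded pipette-tip box, white base and clear lid over yellow tips, 90 long (own x) x 60 wide (own y) x 70 high (own z) mm, solid outside; the point is its centre, half-way up. 
- low_first_mid (a point): low box at the stop of the other lane at the start; it marks the lane of the low boxes and stays there: lidded pipette-tip box, white base and clear lid over yellow tips, 90 long (own x) x 60 wide (own y) x 44 high (own z) mm, solid outside; the point is its centre, half-way up. 
- tall_1_mid (a point): loose full tall box on the bench, about 180 g (may be absent): lidded pipette-tip box, white base and clear lid over yellow tips, 90 long (own x) x 60 wide (own y) x 70 high (own z) mm, solid outside; the point is its centre, half-way up. 
- tall_2_mid (a point): loose full tall box on the bench, about 180 g (may be absent): lidded pipette-tip box, white base and clear lid over yellow tips, 90 long (own x) x 60 wide (own y) x 70 high (own z) mm, solid outside; the point is its centre, half-way up. 
- low_1_mid (a point): loose full low box on the bench, about 130 g (may be absent): lidded pipette-tip box, white base and clear lid over yellow tips, 90 long (own x) x 60 wide (own y) x 44 high (own z) mm, solid outside; the point is its centre, half-way up. 
- low_2_mid (a point): loose full low box on the bench, about 130 g (may be absent): lidded pipette-tip box, white base and clear lid over yellow tips, 90 long (own x) x 60 wide (own y) x 44 high (own z) mm, solid outside; the point is its centre, half-way up. 
- spent_1_mid (a point): spent tip box, an open empty white box without lid, 90 (own x) x 60 (own y) x 40 (own z) mm, walls 4 mm, 90 g; at the start it lies in the left (own y +55) lane just behind the first box, lengthwise (one of the two may be absent); the point is the middle of the box, 20 mm above its underside
- spent_2_mid (a point): spent tip box, an open empty white box without lid, 90 (own x) x 60 (own y) x 40 (own z) mm, walls 4 mm, 90 g; at the start it lies in the right (own y -55) lane just behind the first box, lengthwise (one of the two may be absent); the point is the middle of the box, 20 mm above its underside
- tray: grey open returns tray standing on the bench, fixed, 260 (own x) x 170 (own y) x 35 mm high, walls and floor 5 mm; origin at the centre of its underside
- bottle: bystander: white bottle, 60 mm across, 150 mm high, origin under its centre
- beaker: bystander: glass beaker, 70 mm across, 85 mm high, origin under its centre
- tube_rack: bystander: white rack of capped tubes, 70 x 160 x 80 mm, origin under its centre
- marker: bystander: marker pen lying on the bench, 140 mm long along its own x, 14 mm thick, origin under its middle

How it is judged:
By the outcome, as a careful person would: the job done as asked, in the order asked, and still so for the second after the job is handed in, with the robot touching nothing.
Of spent_1, spent_2 only 1 to 2 are there at a start; the rules pass over those that are not, and their reading is None.
Of tall_1, tall_2, low_1, low_2 only 3 to 4 are there at a start; the rules pass over those that are not, and their reading is None.
At some moment in a run one of tall_1, tall_2, low_1, low_2 may be knocked a few centimetres aside while the robot is not near it.
Once in a run the grip may slacken for a moment while it holds something.
It also fails if it takes over 210 s, if anything falls off the work surface, if the arm or the gripper's body presses on something with over 40 N, if the wrist force passes 120 N, or if a joint passes its speed limit or range.

## Working session

There is one attempt and no reset: what is moved stays moved. The work goes in short steps, Python scripts to look and compute and a tool call to move; the robot and the scene stay as the last step left them, time stands still between calls to the robot, and variables do not carry over. Pictures are saved under pics/ and viewed, and the job is handed in when it is done.

Besides the shell and the picture viewer there is one more tool, called after "Emit:" by a JSON object that holds its "op" and its "data". move_arm: Moves the arm, as the interface text tells. Its arguments: {"type":"object","properties":{"series":{"type":"array","items":{"type":"array","items":{"type":"number"}}},"grip_force":{"type":"number"}},"required":["series"]}

```bash
mkdir -p pics; python3 - <<'E'
from rig import ctrl,capture,job
import cv2
print(ctrl.sense(), ctrl.grasp_offset)
for n in ["scene","top","wrist"]:
    c=capture(n); cv2.imwrite(f"pics/{n}0.png",c["frame"][:,:,::-1]); print(n,c["mtx"].tolist(),c["dist"],c["R"].tolist(),c["t"])
E
ls
```

```text
{'time_s': 0.0, 'joints': array([ 1.08261436e+00,  3.13463373e-01,  1.49848320e+00, -2.94783926e-07,
        1.33100388e+00, -2.23433930e-01]), 'dq': array([-0.00032792, -0.00237011,  0.00076776,  0.00075562,  0.00189752,
       -0.0014108 ]), 'tau': array([ 3.00468118e-04, -4.12269187e+01, -2.59737110e+01, -2.03476702e-04,
        4.26115395e-03,  4.36753908e-05]), 'eef_pos': array([137.27142653, 506.45123624, 230.71087854]), 'ee_rot': array([-2.36360023e-04,  1.31987698e-01,  9.91251122e-01, -6.36429541e-04]), 'force': array([0.21160742, 0.07692479, 1.04311698]), 'wrist_torque': array([ 0.05576316, -0.01114699,  0.04850019]), 'grip_width': 0.9979048484684552} -18.700000000000003
scene [[379.66040824087173, 0.0, 320.9203146765502], [0.0, 379.66040824087173, 203.169160598721], [0.0, 0.0, 1.0]] [-0.08039107  0.          0.          0.          0.        ] [[0.8145735718279541, 0.5798998097804686, 0.013642092802248075], [0.35786702345709853, -0.4839014706257207, -0.7986053845599973], [-0.45650968182658, 0.65540489572694, -0.601700368169867]] [-392.7899511  -172.11994268 1212.65884077]
top [[519.5744163392087, 0.0, 313.6650838641612], [0.0, 519.5744163392087, 200.04513286486005], [0.0, 0.0, 1.0]] [-0.05780006  0.          0.          0.          0.        ] [[-0.01105540128005559, -0.9998257240257508, 0.015043260249017998], [-0.995285798693406, 0.00955306622022409, -0.09651382204130428], [0.09635329273961259, -0.016039342323635134, -0.9952179572717021]] [ -76.66573889  571.93045514 1271.23499268]
wrist [[296.6954056352387, 0.0, 319.38546433910403], [0.0, 296.6954056352387, 200.3435055262559], [0.0, 0.0, 1.0]] [-0.03501404  0.          0.          0.          0.        ] [[0.26230386251585514, 0.964984812272715, -0.0009978939108333822], [0.9128336963547025, -0.2477924352517259, 0.3245513084728385], [0.3129398129172377, -0.08604197298419616, -0.945867565981788]] [-526.2263506   -41.82659689  380.48383708]
pics
```

View pics/top0.png

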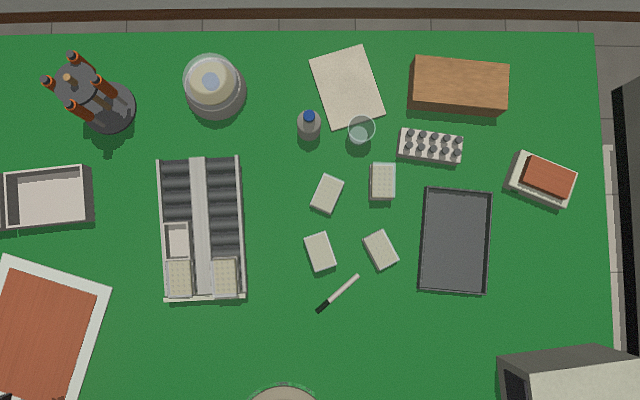

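View pics/scene0.png

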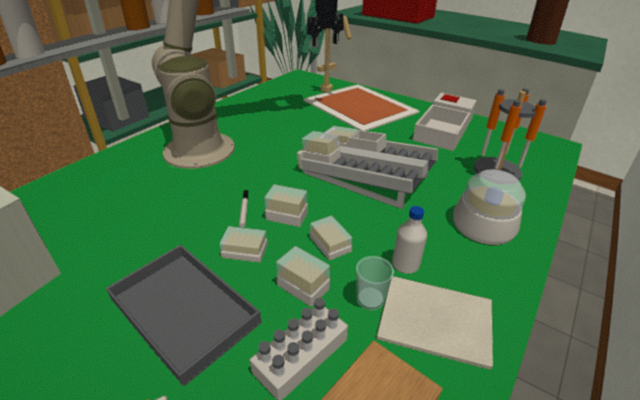

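View pics/wrist0.png

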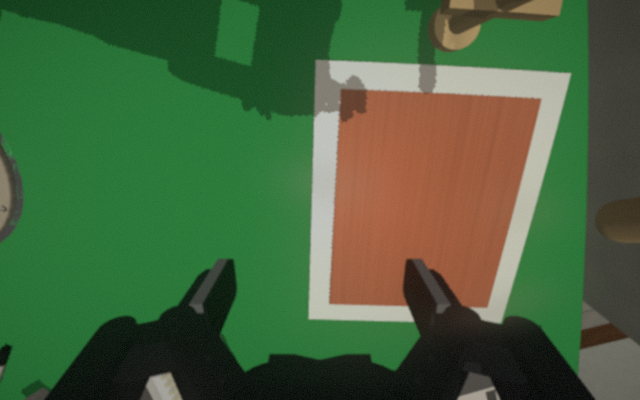

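```bash
python3 - <<'E'
import cv2
t=cv2.imread("pics/top0.png"); s=cv2.imread("pics/scene0.png")
cv2.imwrite("pics/tz.png",cv2.resize(t[145:315,285:505],None,fx=3.5,fy=3.5,interpolation=2))
cv2.imwrite("pics/tz2.png",cv2.resize(t[145:310,145:260],None,fx=3.5,fy=3.5,interpolation=2))
cv2.imwrite("pics/sz.png",cv2.resize(s[115:315,200:450],None,fx=3,fy=3,interpolation=2))
E
```

```text
(no output)
```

View pics/tz.png

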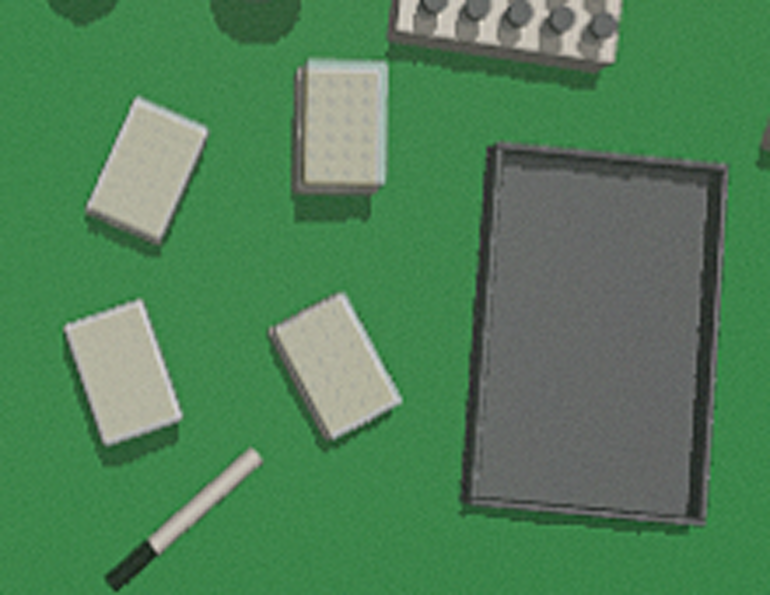

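View pics/tz2.png

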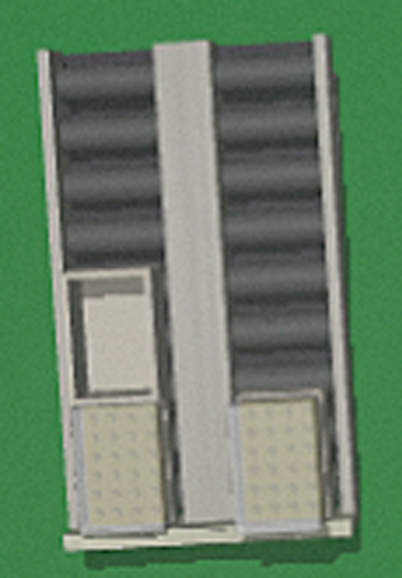

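View pics/sz.png

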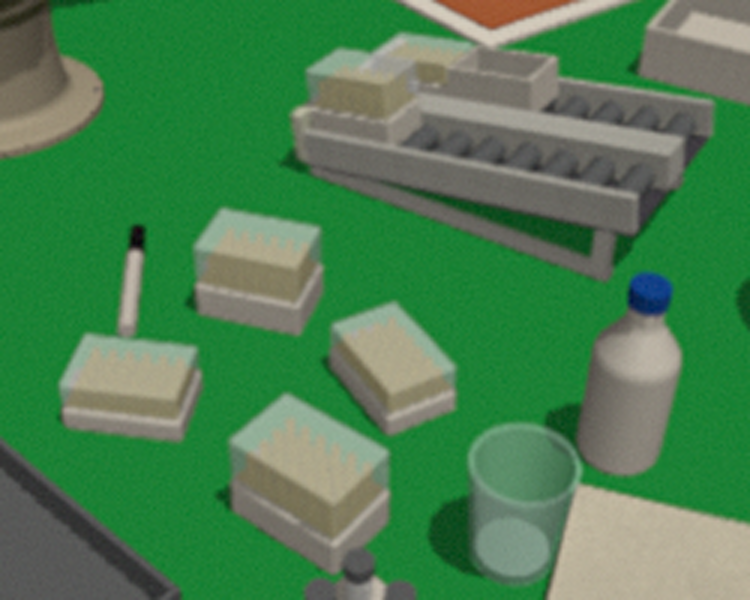

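```bash
cat > h.py <<'E'
import numpy as np, cv2
from rig import ctrl,capture,job
from scipy.spatial.transform import Rotation as Ro
def ray(c,uv):
    p=cv2.undistortPoints(np.array(uv,float).reshape(-1,1,2),c["mtx"],c["dist"]).reshape(-1,2)
    d=np.c_[p,np.ones(len(p))]@c["R"]           # R^T d
    return -c["R"].T@c["t"], d/np.linalg.norm(d,axis=1)[:,None]
def onz(c,uv,z):
    o,d=ray(c,uv); return o+d*((z-o[2])/d[:,2])[:,None]
def proj(c,X):
    r,_=cv2.Rodrigues(c["R"]); return cv2.projectPoints(np.array(X,float).reshape(-1,3),r,c["t"],c["mtx"],c["dist"])[0].reshape(-1,2)
def tri(cs,uvs):
    A=np.zeros((3,3));b=np.zeros(3);L=[]
    for c,uv in zip(cs,uvs):
        o,d=ray(c,[uv]);d=d[0];P=np.eye(3)-np.outer(d,d);A+=P;b+=P@o;L.append((P,o))
    X=np.linalg.solve(A,b); return X,[round(float(np.linalg.norm(P@(X-o))),1) for P,o in L]
def save(n,name,crop=None,f=1):
    c=capture(n);im=c["frame"][:,:,::-1]
    if crop: x0,x1,y0,y1=crop; im=im[y0:y1,x0:x1]
    cv2.imwrite(f"pics/{name}.png",cv2.resize(im,None,fx=f,fy=f,interpolation=2)); return c
def mask(c):
    hsv=cv2.cvtColor(c["frame"],cv2.COLOR_RGB2HSV); return hsv
E
python3 - <<'E'
import cv2
t=cv2.imread("pics/top0.png"); s=cv2.imread("pics/scene0.png")
a=cv2.resize(t[245:310,155:255],None,fx=8,fy=8,interpolation=2)
cv2.imwrite("pics/a.png",a)
cv2.imwrite("pics/b.png",cv2.resize(s[115:215,290:450],None,fx=5,fy=5,interpolation=2))
E
```

```text
(no output)
```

View pics/a.png

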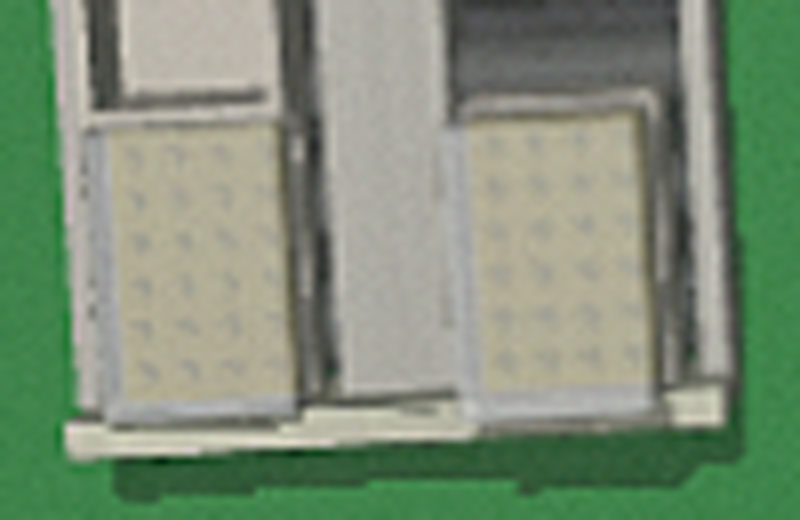

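View pics/b.png

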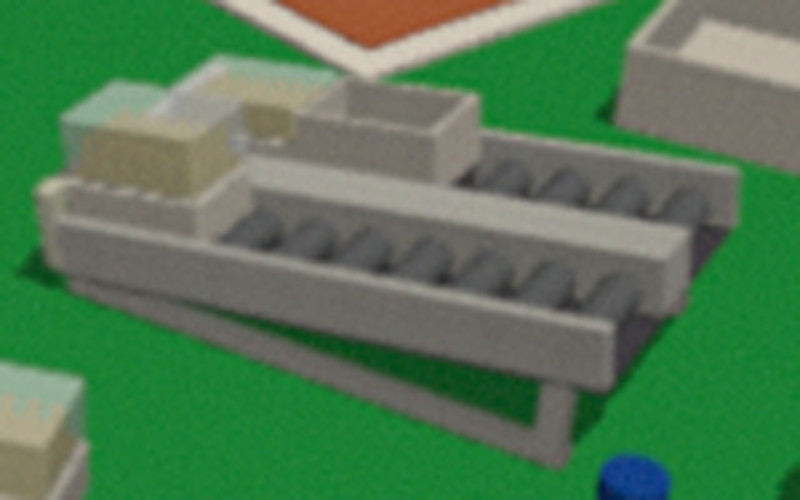

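```bash
python3 - <<'E'
from h import *
T=capture("top");S=capture("scene")
a=lambda x,y:(155+x/8-.44,245+y/8-.44); b=lambda x,y:(290+x/5-.4,115+y/5-.4); z=lambda x,y:(145+x/3.5-.36,145+y/3.5-.36)
for n,p,q in [("Rguide up outer",z(328,35),b(614,325)),("Lguide up outer",z(38,50),b(740,170)),("Rguide low",a(728,380),b(60,218)),
 ("R lx+y",a(465,417),b(118,82)),("R lx-y",a(655,411),b(62,122)),("R hx+y",a(455,123),b(243,100)),
 ("L lx+y",a(108,418),b(215,55)),("L hx+y",a(90,128),b(340,72)),
 ("spent hx-y",z(152,270),b(432,130)),("spent hx+y",z(66,272),b(478,95))]:
    X,e=tri([T,S],[p,q]); print(n,X.round(1),e)
E
```

```text
Rguide up outer [677.2  98.2  99.1] [2.8, 2.8]
Lguide up outer [667.6 296.4  94. ] [0.3, 0.3]
Rguide low [348.8  86.8  48.7] [2.6, 2.6]
R lx+y [341.8 155.2 105. ] [0.6, 0.6]
R lx-y [342.9 100.7 102.1] [0.7, 0.7]
R hx+y [426.9 156.1 118.9] [0.8, 0.8]
L lx+y [338.7 264.4  79.9] [1.0, 1.0]
L hx+y [425.2 268.1  92.2] [0.1, 0.1]
spent hx-y [515.9 214.  104.4] [0.6, 0.6]
spent hx+y [514.9 272.1 102.6] [0.3, 0.3]
```

```bash
python3 - <<'E'
from h import *
T=capture("top")
a=lambda x,y:(155+x/8-.44,245+y/8-.44); z=lambda x,y:(145+x/3.5-.36,145+y/3.5-.36)
Lu=onz(T,[z(38,50)],93)[0];Ru=onz(T,[z(328,35)],93)[0];Ll=onz(T,[a(77,410)],47)[0];Rl=onz(T,[a(735,378)],47)[0]
print(Lu,Ru,Ll,Rl)
for p,q in [(Ll,Lu),(Rl,Ru)]: d=q-p; print(np.degrees(np.arctan2(d[1],d[0])),np.linalg.norm(d))
print(np.degrees(np.arctan2(-(Lu-Ru)[0],(Lu-Ru)[1])),(Lu+Ru)/2,(Ll+Rl)/2,np.linalg.norm(Lu-Ru),np.linalg.norm(Ll-Rl))
# loose boxes
hsv=cv2.cvtColor(T["frame"],cv2.COLOR_RGB2HSV)
m=((hsv[...,1]<110)&(hsv[...,2]>130)).astype(np.uint8); 
n,l,st,ce=cv2.connectedComponentsWithStats(m)
for i in range(1,n):
    if 300<st[i,4]<3000 and 290<ce[i][0]<420 and 150<ce[i][1]<290: print(ce[i],st[i])
E
```

```text
[667.49944808 296.54144997  93.        ] [675.81132411  97.63622989  93.        ] [339.23610565 283.19313145  47.        ] [347.27443253  83.2660863   47.        ]
2.328560933081036 331.7393549045466
2.5045105518508004 332.05269183323674
2.3928909362829636 [671.65538609 197.08883993  93.        ] [343.25526909 183.22960887  47.        ] 199.07881318675706 200.08857559469837
[383.65724382 179.36277974] [372 161  24  37 849]
[326.90997567 192.1350365 ] [310 172  35  41 822]
[381.33212996 248.77858002] [364 228  36  42 831]
[319.75314286 250.66514286] [303 230  34  42 875]
```

```bash
python3 - <<'E'
from h import *
T=capture("top")
z=lambda x,y:(285+x/3.5-.36,145+y/3.5-.36)
B={"A70":[(66,326),(142,300),(181,415),(107,445)],"C70":[(307,60),(387,62),(384,187),(303,185)],"D44":[(137,98),(208,128),(162,240),(88,210)],"B44":[(272,328),(345,293),(401,402),(334,438)],
"tray35":[(490,145),(726,166),(704,525),(463,504)]}
for k,v in B.items():
    h=float(k[-2:]);P=onz(T,[z(*p) for p in v],h)[:,:2]
    r=cv2.minAreaRect(P.astype(np.float32)); 
    e=[np.linalg.norm(P[i]-P[(i+1)%4]) for i in range(4)]
    d=(P[0]+P[1]-P[2]-P[3]); print(k,P.mean(0).round(1),"yaw",round(float(np.degrees(np.arctan2(d[1],d[0]))),1),np.round(e,1),P.round(0).tolist())
E
```

```text
A70 [444.7 -95.9] yaw 18.3 [55.2 83.  54.6 85.9] [[476.0, -56.0], [493.0, -109.0], [415.0, -135.0], [395.0, -84.0]]
C70 [ 614.9 -252.2] yaw -3.0 [56.1 87.9 56.4 87.8] [[660.0, -226.0], [658.0, -283.0], [570.0, -278.0], [572.0, -222.0]]
D44 [ 587.1 -115.9] yaw -23.6 [54.7 86.2 56.3 87.1] [[638.0, -108.0], [616.0, -158.0], [537.0, -125.0], [558.0, -73.0]]
B44 [ 447.3 -246.9] yaw 27.3 [57.3 85.6 53.6 88. ] [[474.0, -201.0], [498.0, -253.0], [421.0, -291.0], [396.0, -243.0]]
tray35 [ 467.2 -433.7] yaw -6.0 [172.2 256.8 172.7 255.8] [[603.0, -361.0], [586.0, -533.0], [331.0, -506.0], [349.0, -335.0]]
```

```bash
python3 - <<'E'
from h import *
S=capture("scene")
for n,p in dict(A=(444.7,-95.9,0),C=(614.9,-252.2,0),D=(587.1,-115.9,0),B=(447.3,-246.9,0)).items():
    print(n,proj(S,p),proj(S,(p[0],p[1],44)),proj(S,(p[0],p[1],70)))
def zz(x,y):return (200+x/3-.33,115+y/3-.33)
T=capture("top")
z=lambda x,y:(285+x/3.5-.36,145+y/3.5-.36)
for n,p,q in [("A lowx+y?",z(66,326),zz(224,208)),("A hx+y",z(142,300),zz(322,228)),("C",z(307,60),zz(388,456)),("C low",z(303,185),zz(287,394)),("D",z(137,98),zz(456,370)),("B",z(272,328),zz(85,335))]:
    print(n,tri([T,S],[p,q]))
E
```

```text
A [[286.39645126 216.56402741]] [[285.64823634 202.46465121]] [[285.18945743 193.74536455]]
C [[302.10165061 286.99266899]] [[301.7105712  272.13034204]] [[301.46805953 262.81041723]]
D [[328.88255233 244.24173798]] [[329.40779272 229.72256273]] [[329.73321431 220.69580709]]
B [[244.31961257 251.12225217]] [[242.08572731 236.49505106]] [[240.70555779 227.389088  ]]
A lowx+y? (array([449.16679121, -82.1402622 ,  96.39028192]), [36.7, 36.7])
A hx+y (array([ 500.65393896, -100.98852896,  105.02195716]), [10.8, 10.8])
C (array([ 660.73045961, -226.61893878,   66.13523576]), [0.5, 0.5])
C low (array([ 573.33064405, -221.12982618,   66.99010705]), [1.4, 1.4])
D (array([ 639.07806788, -107.72699469,   41.10009794]), [1.1, 1.1])
B (array([ 447.49055077, -229.24151707,   65.81788934]), [40.0, 40.0])
```

```bash
python3 - <<'E'
from h import *
S=capture("scene")
def zz(x,y):return (200+x/3-.33,115+y/3-.33)
T=capture("top")
z=lambda x,y:(285+x/3.5-.36,145+y/3.5-.36)
for n,p,q in [("A",z(66,326),zz(322,228)),("A l",z(107,445),zz(224,208)),("B",z(272,328),zz(197,347)),("B l",z(334,438),zz(85,335))]:
    print(n,tri([T,S],[p,q]))
E
```

```text
A (array([477.39750179, -55.49032192,  69.74302171]), [1.5, 1.5])
A l (array([396.20736696, -82.37393173,  71.0857801 ]), [1.9, 1.9])
B (array([ 473.75511837, -201.11975222,   43.34779959]), [0.1, 0.1])
B l (array([ 397.17906072, -242.24121793,   44.24151511]), [1.0, 1.0])
```

```bash
cat >> h.py <<'E'
PS=np.radians(2.4);SL=np.radians(8);O=np.array([345,183.3,35.])
dx=np.array([np.cos(SL)*np.cos(PS),np.cos(SL)*np.sin(PS),np.sin(SL)]);dy=np.array([-np.sin(PS),np.cos(PS),0]);dz=np.cross(dx,dy)
def deck(x,y,z): return O+x*dx+y*dy+z*dz, np.c_[-dx,dy,-dz]
def flat(x,y,z,yawdeg):
    p=np.radians(yawdeg);c,s=np.cos(p),np.sin(p)
    return np.array([x,y,z],float), np.array([[-c,-s,0],[-s,c,0],[0,0,-1.]])
def cur():
    s=ctrl.sense();q=s["ee_rot"]; return s["eef_pos"],Ro.from_quat([q[1],q[2],q[3],q[0]]).as_matrix()
def plan(wps,start=None,vmax=(190,33)):
    p,R=start or cur()
    for name,(P,Q) in wps:
        rv=Ro.from_matrix(R.T@Q).as_rotvec();d=P-p
        n=max(1,int(np.ceil(max(np.linalg.norm(d)/vmax[0],np.degrees(np.linalg.norm(rv))/vmax[1]))))
        p0,R0=p,R
        for k in range(1,n+1):
            Pk=p0+d*k/n;Rk=R0@Ro.from_rotvec(rv*k/n).as_matrix()
            r=Ro.from_matrix(R.T@Rk).as_rotvec();t=R.T@(Pk-p)/10
            rows=int(np.ceil(max(np.linalg.norm(t)*10/41,np.degrees(np.linalg.norm(r))/7.1)))
            print(name,k,"/",n,"[",", ".join(f"{v:.3f}" for v in r)," | ",", ".join(f"{v:.2f}" for v in t),"] rows",rows)
            p,R=Pk,Rk
def boxes(c=None):
    c=c or capture("top");hsv=cv2.cvtColor(c["frame"],cv2.COLOR_RGB2HSV)
    m=((hsv[...,1]<110)&(hsv[...,2]>130)).astype(np.uint8)
    n,l,st,ce=cv2.connectedComponentsWithStats(m);r=[]
    for i in range(1,n):
        if 500<st[i,4]<1200 and 270<ce[i][0]<425 and 150<ce[i][1]<300:
            ct=max(cv2.findContours((l==i).astype(np.uint8),0,2)[0],key=cv2.contourArea)
            q=cv2.minAreaRect(ct)
            for h in (44,70):
                P=onz(c,cv2.boxPoints(q),h)[:,:2];e=[P[1]-P[0],P[2]-P[1]];e=max(e,key=np.linalg.norm)
                a=np.degrees(np.arctan2(e[1],e[0]));a=(a+90)%180-90
                print("box",ce[i].round(1),"h",h,onz(c,[ce[i]],h)[0,:2].round(1),"yaw",round(float(a),1))
E
python3 - <<'E'
from h import *
boxes()
plan([("above",deck(134,55,110)),("down",deck(134,55,14))])
E
```

```text
box [383.6 179.3] h 44 [ 619.7 -257. ] yaw -1.5
box [383.6 179.3] h 70 [ 616.1 -253.1] yaw -1.5
box [326.9 192.2] h 44 [ 588.9 -115.3] yaw -24.5
box [326.9 192.2] h 70 [ 585.9 -114.2] yaw -24.5
box [381.3 248.8] h 44 [ 447.7 -247.2] yaw 26.6
box [381.3 248.8] h 70 [ 447.7 -243.4] yaw 26.6
box [319.8 250.7] h 44 [444.8 -95.9] yaw 17.7
box [319.8 250.7] h 70 [444.9 -95.2] yaw 17.7
above 1 / 3 [ -0.007, -0.046, -0.102  |  -12.68, -5.66, 2.29 ] rows 4
above 2 / 3 [ -0.007, -0.046, -0.102  |  -11.91, -6.94, 2.81 ] rows 4
above 3 / 3 [ -0.007, -0.046, -0.102  |  -11.00, -8.13, 3.29 ] rows 4
down 1 / 1 [ 0.000, 0.000, 0.000  |  0.00, -0.00, 9.60 ] rows 3
```

Emit:
{"op": "move_arm", "data": {"series": [[-0.007, -0.046, -0.1, -12.7, -5.7, 2.3, 1], [-0.007, -0.046, -0.1, -12.7, -5.7, 2.3, 1], [-0.007, -0.046, -0.1, -12.7, -5.7, 2.3, 1], [-0.007, -0.046, -0.1, -12.7, -5.7, 2.3, 1]]}}

```text
time_s: 0.93
eef_pos: [247.4, 415.8, 207.5]
ee_rot: [0.023, 0.083, 0.996, -0.0]
force: [-0.0, -0.0, -0.3]
grip_width: 0.998
```

Emit:
{"op": "move_arm", "data": {"series": [[-0.007, -0.046, -0.1, -11.9, -6.9, 2.8, 1], [-0.007, -0.046, -0.1, -11.9, -6.9, 2.8, 1], [-0.007, -0.046, -0.1, -11.9, -6.9, 2.8, 1], [-0.007, -0.046, -0.1, -11.9, -6.9, 2.8, 1]]}}

```text
time_s: 1.27
eef_pos: [356.8, 325.3, 184.3]
ee_rot: [0.047, 0.034, 0.998, -0.0]
force: [0.6, 0.7, -0.9]
grip_width: 0.995
```

```bash
python3 - <<'E'
from h import *
print(ctrl.sense()["time_s"],cur()[0])
plan([("above",deck(134,55,110)),("down",deck(134,55,14))])
E
```

```text
1.2667 [356.83361805 325.28623531 184.31332422]
above 1 / 1 [ -0.010, -0.046, -0.110  |  -10.61, -7.49, 3.15 ] rows 4
down 1 / 1 [ 0.000, 0.000, -0.000  |  0.00, -0.00, 9.60 ] rows 3
```

Emit:
{"op": "move_arm", "data": {"series": [[-0.01, -0.046, -0.11, -10.6, -7.5, 3.15, 1], [-0.01, -0.046, -0.11, -10.6, -7.5, 3.15, 1], [-0.01, -0.046, -0.11, -10.6, -7.5, 3.15, 1], [-0.01, -0.046, -0.11, -10.6, -7.5, 3.15, 1], [-0.01, -0.046, -0.11, -10.6, -7.5, 3.15, 1]]}}

```text
time_s: 1.68
eef_pos: [461.6, 241.0, 161.9]
ee_rot: [0.069, -0.019, 0.997, 0.001]
force: [-0.5, -0.3, 0.1]
grip_width: 1.003
```

```bash
python3 - <<'E'
from h import *
plan([("down",deck(134,55,14))])
c=save("wrist","w1")
for x,y,z in [(179,25,40),(179,85,40),(89,25,40),(89,85,40),(332,0,12)]: print(proj(c,deck(x,y,z)[0]))
E
```

```text
down 1 / 1 [ -0.001, -0.001, -0.004  |  0.13, 0.24, 9.51 ] rows 3
[[283.74850632 263.5676195 ]]
[[357.49708868 263.30732039]]
[[278.22798705 153.21572906]]
[[362.1720821  152.84128572]]
[[270.21899026 373.25277325]]
```

View pics/w1.png

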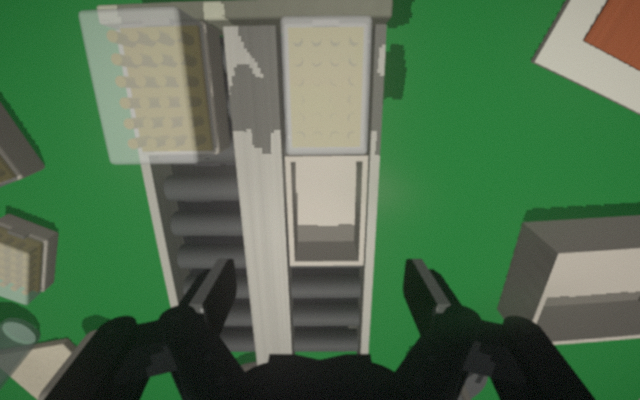

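Emit:
{"op": "move_arm", "data": {"series": [[0, 0, 0, 0.1, 0.4, 3.5, 1], [0, 0, 0, 0.1, 0.4, 6.5, 1], [0, 0, 0, 0.1, 0.4, 8.5, 1], [0, 0, 0, 0.1, 0.4, 9.4, 1], [0, 0, 0, 0.1, 0.4, 9.5, 1]]}}

```text
time_s: 2.15
eef_pos: [470.9, 247.4, 66.9]
ee_rot: [0.068, -0.02, 0.997, 0.001]
force: [0.8, 0.4, 0.4]
grip_width: 1.003
```

Emit:
{"op": "move_arm", "data": {"grip_force": 40, "series": [[0, 0, 0, 0, 0, 0, 0.5], [0, 0, 0, 0, 0, 0, 0.3], [0, 0, 0, 0, 0, 0, 0.3], [0, 0, 0, 0, 0, 0, 0.3], [0, 0, 0, 0, 0, 0, 0.3]]}}

```text
time_s: 2.57
eef_pos: [471.7, 248.0, 68.6]
ee_rot: [0.069, -0.02, 0.997, 0.002]
force: [-0.7, 1.6, 6.4]
grip_width: 0.697
```

```bash
python3 - <<'E'
from h import *
c=save("wrist","w2");c=save("scene","s2",(270,470,90,220),4)
print(cur()[0]-deck(134,55,14)[0])
E
```

```text
[-1.65745798  4.32165642  1.07854175]
```

View pics/w2.png

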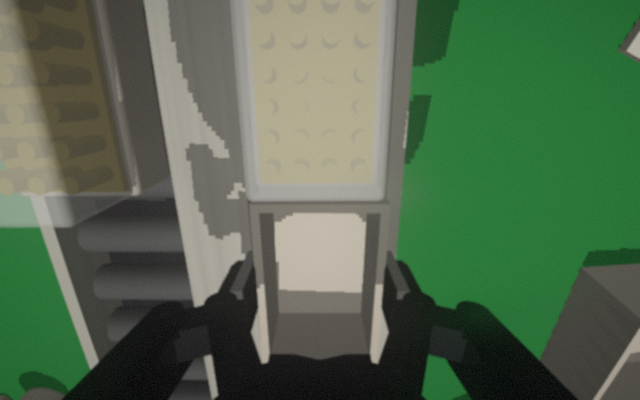

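View pics/s2.png

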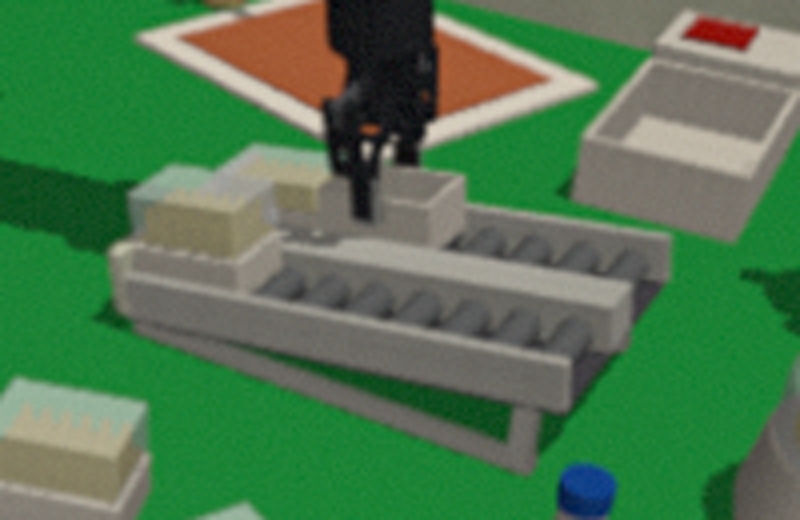

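Emit:
{"op": "move_arm", "data": {"grip_force": 50, "series": [[0, 0, 0, -0.4, 0, -0.3, 0.3], [0, 0, 0, -0.5, 0, -2, 0.3], [0, 0, 0, -0.5, 0, -5, 0.3], [0, 0, 0, -0.5, 0, -8, 0.3], [0, 0, 0, -0.5, 0, -11, 0.3]]}}

```text
time_s: 3.08
eef_pos: [461.1, 247.5, 180.1]
ee_rot: [0.069, -0.02, 0.997, 0.002]
force: [0.9, 0.5, -0.4]
grip_width: 0.688
```

```bash
python3 - <<'E'
from h import *
c=save("wrist","w3")
for x,y,z in [(90,25,44),(90,85,44),(0,25,44),(90,-25,70),(90,-85,70),(0,-25,70)]: print(proj(c,deck(x,y,z)[0]))
plan([("over",flat(465,-425,190,-6)),("down",flat(465,-425,25,-6))])
E
```

```text
[[272.0464251  148.17364374]]
[[351.17761728 147.98806668]]
[[265.44114107  13.90957976]]
[[192.88985943 154.63663764]]
[[107.19733987 155.37229574]]
[[173.62515499   3.62158767]]
over 1 / 4 [ 0.003, 0.037, 0.036  |  0.61, -16.82, -0.23 ] rows 5
over 2 / 4 [ 0.003, 0.037, 0.036  |  0.01, -16.83, -0.16 ] rows 5
over 3 / 4 [ 0.003, 0.037, 0.036  |  -0.60, -16.82, -0.12 ] rows 5
over 4 / 4 [ 0.003, 0.037, 0.036  |  -1.21, -16.79, -0.09 ] rows 5
down 1 / 1 [ -0.000, -0.000, 0.000  |  0.00, 0.00, 16.50 ] rows 5
```

View pics/w3.png

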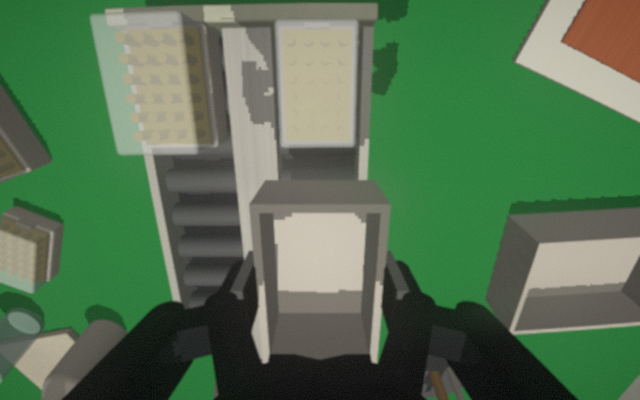

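```bash
python3 - <<'E'
from h import *
c=save("wrist","w3b",(90,390,0,320),2.5)
im=cv2.imread("pics/w3b.png")
print(im.shape)
for x,y,z in [(90,99,12),(90,-99,12),(180,-99,12),(0,99,30),(0,-99,30),(140,19,12),(140,-19,12),(60,99,12)]:
    p=proj(c,deck(x,y,z)[0])[0]; print(x,y,z,p,"->zoom",(p-[90,0]+.5)*2.5)
E
```

```text
(800, 750, 3)
90 99 12 [361.72358899 136.92963378] ->zoom [680.55897248 343.57408445]
90 -99 12 [137.2884065  138.22180203] ->zoom [119.47101624 346.80450506]
180 -99 12 [155.73660548 230.80287841] ->zoom [165.5915137  578.25719603]
0 99 30 [370.29049693  15.03146283] ->zoom [701.97624231  38.82865708]
0 -99 30 [101.02472094  19.01427715] ->zoom [28.81180236 48.78569286]
140 19 12 [273.16460882 191.64562278] ->zoom [459.16152205 480.36405695]
140 -19 12 [232.40140478 191.76477668] ->zoom [357.25351194 480.6619417 ]
60 99 12 [363.25528158 100.9555079 ] ->zoom [684.38820394 253.63876974]
```

View pics/w3b.png

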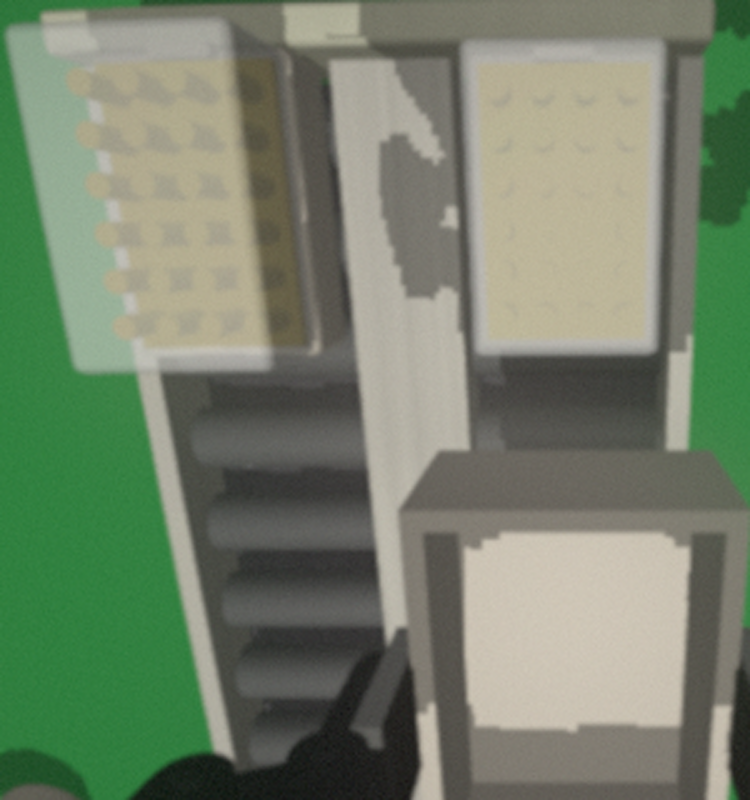

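```bash
sed -i 's/O=np.array(\[345,183.3,35.\])/O=np.array([345,187.3,36.])/' h.py; python3 - <<'E'
from h import *
c=capture("wrist")
for x,y,z in [(90,25,44),(90,85,44),(0,55,30),(90,-99,12),(140,19,12)]: print((proj(c,deck(x,y,z)[0])[0]-[90,0]+.5)*2.5)
print(cur()[0]);plan([("over",flat(465,-423,190,-6)),("down",flat(465,-423,25,-6))])
E
```

```text
[466.87857387 361.27840622]
[664.09694369 360.80835068]
[564.18091256  37.58480187]
[125.40160156 349.82627292]
[469.01176124 484.89685696]
[462.247243   247.89916158 180.75338518]
over 1 / 4 [ 0.003, 0.036, 0.036  |  0.57, -16.76, -0.34 ] rows 5
over 2 / 4 [ 0.003, 0.036, 0.036  |  -0.03, -16.77, -0.28 ] rows 5
over 3 / 4 [ 0.003, 0.036, 0.036  |  -0.62, -16.76, -0.24 ] rows 5
over 4 / 4 [ 0.003, 0.036, 0.036  |  -1.22, -16.73, -0.23 ] rows 5
down 1 / 1 [ -0.000, -0.000, 0.000  |  0.00, 0.00, 16.50 ] rows 5
```

Emit:
{"op": "move_arm", "data": {"series": [[0, 0.036, 0.036, 0.6, -16.8, -0.3, 0.3], [0, 0.036, 0.036, 0.6, -16.8, -0.3, 0.3], [0, 0.036, 0.036, 0.6, -16.8, -0.3, 0.3], [0, 0.036, 0.036, 0.6, -16.8, -0.3, 0.3], [0, 0.036, 0.036, 0.6, -16.8, -0.3, 0.3]]}}

```text
time_s: 3.65
eef_pos: [462.7, 74.1, 181.8]
ee_rot: [0.053, 0.001, 0.999, 0.002]
force: [0.5, -0.2, -0.6]
grip_width: 0.687
```

Emit:
{"op": "move_arm", "data": {"series": [[0, 0.036, 0.036, 0, -16.8, -0.3, 0.3], [0, 0.036, 0.036, 0, -16.8, -0.3, 0.3], [0, 0.036, 0.036, 0, -16.8, -0.3, 0.3], [0, 0.036, 0.036, 0, -16.8, -0.3, 0.3], [0, 0.036, 0.036, 0, -16.8, -0.3, 0.3]]}}

```text
time_s: 4.07
eef_pos: [461.9, -98.8, 183.2]
ee_rot: [0.034, 0.021, 0.999, 0.003]
force: [-0.2, 0.8, -1.2]
grip_width: 0.685
```

Emit:
{"op": "move_arm", "data": {"series": [[0, 0.036, 0.036, -0.6, -16.8, -0.2, 0.3], [0, 0.036, 0.036, -0.6, -16.8, -0.2, 0.3], [0, 0.036, 0.036, -0.6, -16.8, -0.2, 0.3], [0, 0.036, 0.036, -0.6, -16.8, -0.2, 0.3], [0, 0.036, 0.036, -0.6, -16.8, -0.2, 0.3]]}}

```text
time_s: 4.48
eef_pos: [460.0, -272.0, 183.1]
ee_rot: [0.016, 0.041, 0.999, 0.003]
force: [0.4, 0.3, -1.4]
grip_width: 0.692
```

```bash
python3 - <<'E'
from h import *
plan([("over",flat(465,-423,190,-6)),("down",flat(465,-423,25,-6))])
E
```

```text
over 1 / 1 [ 0.008, 0.031, 0.023  |  -1.76, -15.01, -0.76 ] rows 4
down 1 / 1 [ -0.000, -0.000, 0.000  |  -0.00, 0.00, 16.50 ] rows 5
```

Emit:
{"op": "move_arm", "data": {"series": [[0.008, 0.031, 0.023, -1.8, -15, -0.8, 0.3], [0.008, 0.031, 0.023, -1.8, -15, -0.8, 0.3], [0.008, 0.031, 0.023, -1.8, -15, -0.8, 0.3], [0.008, 0.031, 0.023, -1.8, -15, -0.8, 0.3], [0.008, 0.031, 0.023, -1.8, -15, -0.8, 0.3]]}}

```text
time_s: 4.9
eef_pos: [464.4, -427.4, 188.4]
ee_rot: [-0.0, 0.055, 0.999, 0.0]
force: [-0.7, 0.6, -1.0]
grip_width: 0.685
```

```bash
python3 - <<'E'
from h import *
c=save("wrist","w4");print(ctrl.sense()["grip_width"])
plan([("down",flat(465,-423,60,-6)),("down",flat(465,-423,23,-6))])
E
```

```text
0.6901198149645003
down 1 / 1 [ 0.002, -0.001, -0.003  |  -0.02, 0.14, 12.84 ] rows 4
down 1 / 1 [ 0.000, 0.000, -0.000  |  0.00, -0.00, 3.70 ] rows 1
```

View pics/w4.png

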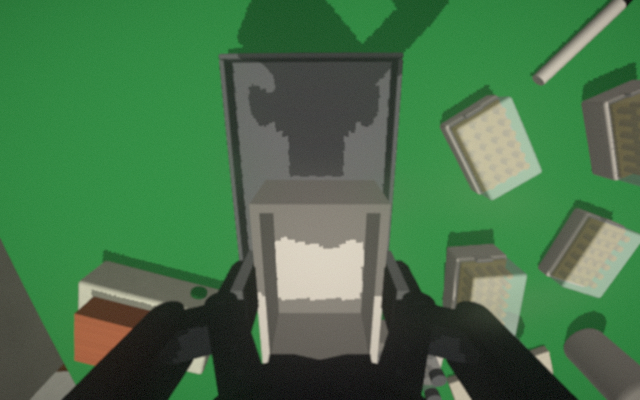

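Emit:
{"op": "move_arm", "data": {"series": [[0, 0, 0, 0, 0, 4, 0.3], [0, 0, 0, 0, 0, 8, 0.3], [0, 0, 0, 0, 0, 12, 0.3], [0, 0, 0, 0, 0, 14, 0.3], [0, 0, 0, 0, 0, 15.5, 0.3]]}}

```text
time_s: 5.37
eef_pos: [464.0, -421.4, 29.6]
ee_rot: [-0.002, 0.053, 0.999, 0.003]
force: [0.1, -0.2, -0.2]
grip_width: 0.694
```

Emit:
{"op": "move_arm", "data": {"series": [[0, 0, 0, 0, 0, 0.5, 0.3], [0, 0, 0, 0, 0, 0.8, 0.3], [0, 0, 0, 0, 0, 0.8, 0.3], [0, 0, 0, 0, 0, 0.8, 0.3]]}}

```text
time_s: 5.7
eef_pos: [464.5, -420.9, 22.2]
ee_rot: [-0.002, 0.053, 0.999, 0.003]
force: [0.4, -0.4, -0.9]
grip_width: 0.687
```

Emit:
{"op": "move_arm", "data": {"series": [[0, 0, 0, 0, 0, 0.15, 0.3], [0, 0, 0, 0, 0, 0.2, 0.3], [0, 0, 0, 0, 0, 0.25, 0.3], [0, 0, 0, 0, 0, 0.3, 0.3]]}}

```text
time_s: 6.03
eef_pos: [464.7, -420.7, 20.6]
ee_rot: [-0.002, 0.053, 0.999, 0.003]
force: [-4.4, 7.5, 14.3]
grip_width: 0.688
```

Emit:
{"op": "move_arm", "data": {"series": [[0, 0, 0, 0, 0, -0.1, 0.8], [0, 0, 0, 0, 0, -0.1, 1], [0, 0, 0, 0, 0, -0.1, 1], [0, 0, 0, 0, 0, -0.1, 1]]}}

```text
time_s: 6.37
eef_pos: [464.8, -420.7, 21.6]
ee_rot: [-0.002, 0.053, 0.999, 0.003]
force: [-0.4, 0.5, -0.7]
grip_width: 1.0
```

Emit:
{"op": "move_arm", "data": {"series": [[0, 0, 0, 0, 0, -2, 1], [0, 0, 0, 0, 0, -5, 1], [0, 0, 0, 0, 0, -9, 1], [0, 0, 0, 0, 0, -13, 1], [0, 0, 0, 0, 0, -17, 1]]}}

```text
time_s: 6.78
eef_pos: [465.1, -421.5, 193.3]
ee_rot: [-0.002, 0.053, 0.999, 0.003]
force: [0.8, -0.1, 0.8]
grip_width: 1.002
```

```bash
python3 - <<'E'
from h import *
c=save("top","t5",(285,505,145,315),3.5);boxes(c)
E
```

```text
box [383.7 179.3] h 44 [ 619.7 -257. ] yaw -1.5
box [383.7 179.3] h 70 [ 616.1 -253.1] yaw -1.5
box [326.9 192.2] h 44 [ 588.9 -115.3] yaw -24.5
box [326.9 192.2] h 70 [ 586.  -114.3] yaw -24.5
box [381.4 248.8] h 44 [ 447.7 -247.3] yaw 26.5
box [381.4 248.8] h 70 [ 447.6 -243.5] yaw 26.5
box [319.8 250.7] h 44 [444.9 -95.9] yaw 17.7
box [319.8 250.7] h 70 [444.9 -95.2] yaw 17.7
```

View pics/t5.png

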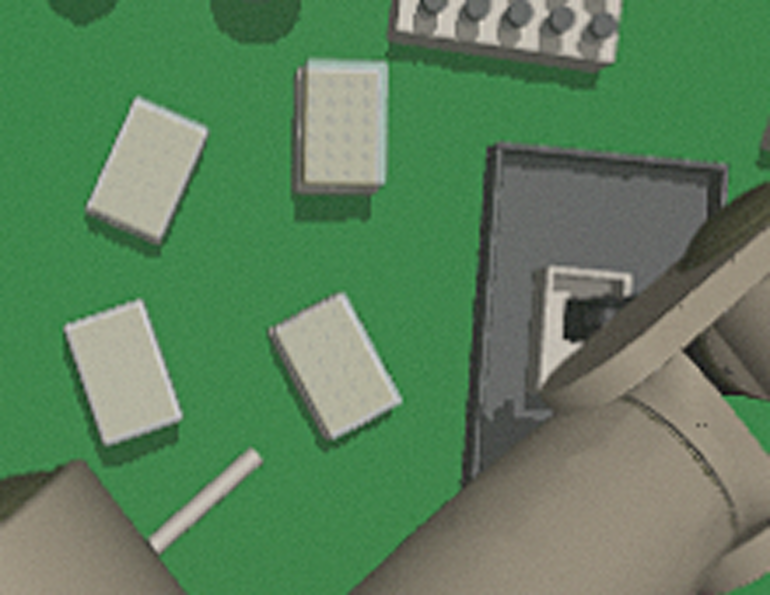

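```bash
python3 - <<'E'
from h import *
plan([("above",flat(448,-245,130,27)),("down",flat(448,-245,15,27))])
E
```

```text
above 1 / 2 [ -0.002, 0.002, -0.289  |  1.90, 8.80, 3.58 ] rows 3
above 2 / 2 [ -0.002, 0.002, -0.289  |  -0.69, 8.97, 3.60 ] rows 3
down 1 / 1 [ 0.000, -0.000, 0.000  |  -0.00, -0.00, 11.50 ] rows 3
```

Emit:
{"op": "move_arm", "data": {"series": [[0, 0, -0.29, 1.9, 8.8, 0, 1], [0, 0, -0.29, 1.9, 8.8, 2, 1], [0, 0, -0.29, 1.9, 8.8, 3, 1], [0, 0, -0.29, 1.9, 8.8, 3.6, 1]]}}

```text
time_s: 7.17
eef_pos: [457.2, -332.0, 165.0]
ee_rot: [0.001, -0.094, 0.996, -0.001]
force: [0.1, 0.2, -0.3]
grip_width: 1.002
```

Emit:
{"op": "move_arm", "data": {"series": [[0, 0, -0.29, -0.7, 9, 3.6, 1], [0, 0, -0.29, -0.7, 9, 3.6, 1], [0, 0, -0.29, -0.7, 9, 3.6, 1], [0, 0, -0.29, -0.7, 9, 3.6, 1]]}}

```text
time_s: 7.5
eef_pos: [446.8, -240.2, 127.3]
ee_rot: [0.0, -0.238, 0.971, -0.0]
force: [-0.4, -0.6, -0.4]
grip_width: 1.0
```

```bash
python3 - <<'E'
from h import *
c=save("wrist","w6")
plan([("down",flat(448,-245,15,27))])
p=np.radians(27);u=np.array([np.cos(p),np.sin(p),0]);v=np.array([-np.sin(p),np.cos(p),0]);m=np.array([448,-245,44.])
for a,b in [(45,30),(45,-30),(-45,-30),(-45,30)]: print(proj(c,m+a*u+b*v)[0])
E
```

```text
down 1 / 1 [ -0.003, 0.001, 0.005  |  0.10, -0.22, 11.34 ] rows 3
[347.08614113 254.43406195]
[277.17001692 253.91315878]
[272.60487768 148.80380854]
[351.61852056 149.40389157]
```

View pics/w6.png

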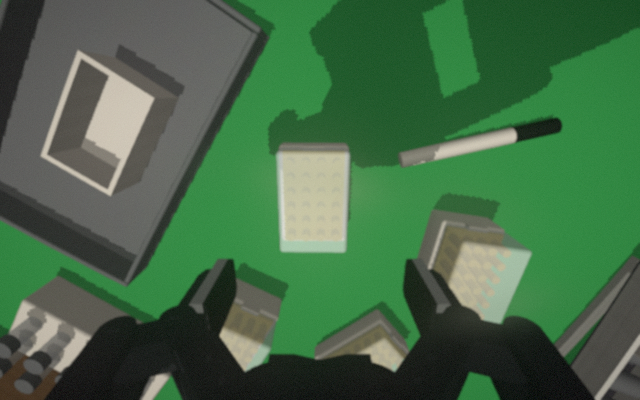

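Emit:
{"op": "move_arm", "data": {"series": [[0, 0, 0, 0.1, -0.2, 4, 1], [0, 0, 0, 0.1, -0.2, 8, 1], [0, 0, 0, 0.1, -0.2, 10.5, 1], [0, 0, 0, 0.1, -0.2, 11.3, 1], [0, 0, 0, 0.1, -0.2, 11.3, 1]]}}

```text
time_s: 7.97
eef_pos: [447.7, -246.0, 14.2]
ee_rot: [0.0, -0.235, 0.972, -0.001]
force: [-0.1, 0.6, 0.3]
grip_width: 1.002
```

Emit:
{"op": "move_arm", "data": {"grip_force": 60, "series": [[0, 0, 0, 0, 0, 0, 0.3], [0, 0, 0, 0, 0, 0, 0.3], [0, 0, 0, 0, 0, 0, 0.3], [0, 0, 0, 0, 0, 0, 0.3], [0, 0, 0, 0, 0, 0, 0.3]]}}

```text
time_s: 8.38
eef_pos: [448.8, -247.3, 16.2]
ee_rot: [0.001, -0.235, 0.972, -0.003]
force: [-1.1, -2.1, 6.7]
grip_width: 0.69
```

Emit:
{"op": "move_arm", "data": {"series": [[0, 0, 0, 0, 0, -2, 0.3], [0, 0, 0, 0, 0, -6, 0.3], [0, 0, 0, 0, 0, -10, 0.3], [0, 0, 0, 0, 0, -14, 0.3], [0, 0, 0, 0, 0, -17, 0.3]]}}

```text
time_s: 8.8
eef_pos: [448.5, -246.8, 190.6]
ee_rot: [0.003, -0.234, 0.972, -0.005]
force: [0.4, -0.1, -1.2]
grip_width: 0.692
```

```bash
python3 - <<'E'
from h import *
c=save("wrist","w7")
plan([("above",deck(150,55,110))])
E
```

```text
above 1 / 3 [ 0.005, -0.042, 0.144  |  -8.30, 14.34, 0.79 ] rows 5
above 2 / 3 [ 0.005, -0.042, 0.144  |  -6.11, 15.38, 1.02 ] rows 5
above 3 / 3 [ 0.005, -0.042, 0.144  |  -3.80, 16.10, 1.16 ] rows 5
```

View pics/w7.png

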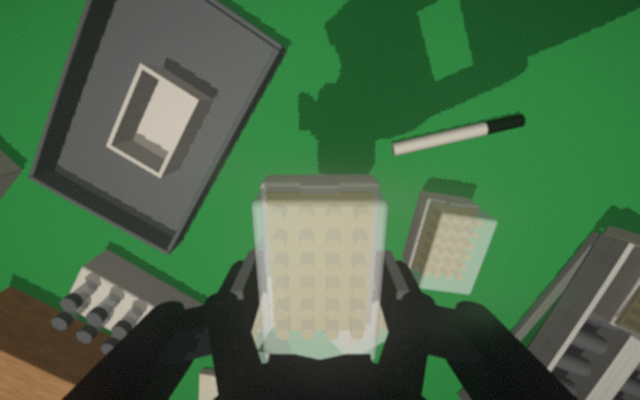

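Emit:
{"op": "move_arm", "data": {"series": [[0.005, -0.042, 0.144, -8.3, 14.3, 0.8, 0.3], [0.005, -0.042, 0.144, -8.3, 14.3, 0.8, 0.3], [0.005, -0.042, 0.144, -8.3, 14.3, 0.8, 0.3], [0.005, -0.042, 0.144, -8.3, 14.3, 0.8, 0.3], [0.005, -0.042, 0.144, -8.3, 14.3, 0.8, 0.3]]}}

```text
time_s: 9.27
eef_pos: [458.5, -77.7, 186.2]
ee_rot: [0.027, -0.167, 0.986, -0.005]
force: [0.2, -0.8, -1.6]
grip_width: 0.689
```

Emit:
{"op": "move_arm", "data": {"series": [[0.005, -0.042, 0.144, -6.1, 15.4, 1, 0.3], [0.005, -0.042, 0.144, -6.1, 15.4, 1, 0.3], [0.005, -0.042, 0.144, -6.1, 15.4, 1, 0.3], [0.005, -0.042, 0.144, -6.1, 15.4, 1, 0.3], [0.005, -0.042, 0.144, -6.1, 15.4, 1, 0.3]]}}

```text
time_s: 9.68
eef_pos: [465.3, 92.8, 176.9]
ee_rot: [0.049, -0.098, 0.994, -0.001]
force: [0.8, -1.4, -2.2]
grip_width: 0.691
```

```bash
python3 - <<'E'
from h import *
plan([("above",deck(150,55,110))]);print(ctrl.sense()["grip_width"])
E
```

```text
above 1 / 1 [ 0.007, -0.041, 0.154  |  -3.93, 15.01, 1.33 ] rows 4
0.6908871461433937
```

Emit:
{"op": "move_arm", "data": {"series": [[0.007, -0.041, 0.154, -3.9, 15, 1.3, 0.3], [0.007, -0.041, 0.154, -3.9, 15, 1.3, 0.3], [0.007, -0.041, 0.154, -3.9, 15, 1.3, 0.3], [0.007, -0.041, 0.154, -3.9, 15, 1.3, 0.3], [0.007, -0.041, 0.154, -3.9, 15, 1.3, 0.3]]}}

```text
time_s: 10.1
eef_pos: [474.8, 253.0, 166.1]
ee_rot: [0.07, -0.023, 0.997, 0.003]
force: [0.5, 1.4, -1.6]
grip_width: 0.691
```

```bash
python3 - <<'E'
from h import *
c=save("wrist","w8",(90,410,0,300),2.5)
plan([("down",deck(150,55,22))]);print(ctrl.sense()["grip_width"])
for x,y,z in [(90,25,44),(90,85,44),(90,99,12),(90,-99,12),(0,99,30)]: print((proj(c,deck(x,y,z)[0])[0]-[90,0]+.5)*2.5)
save("scene","s8",(270,470,90,220),4)
E
```

```text
down 1 / 1 [ 0.001, -0.000, 0.004  |  -0.07, -0.27, 8.83 ] rows 3
0.6926374169112809
[442.1621835  338.76749077]
[658.88418019 339.40783796]
[691.74607434 327.87656093]
[ 75.66862623 328.43787127]
[719.47948454 -16.34686263]
```

View pics/w8.png

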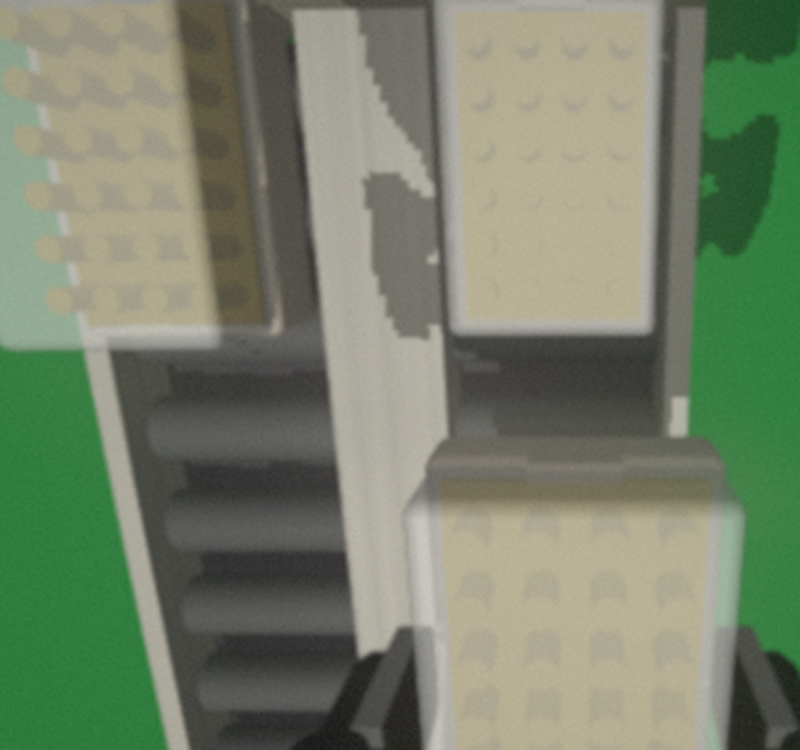

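View pics/s8.png

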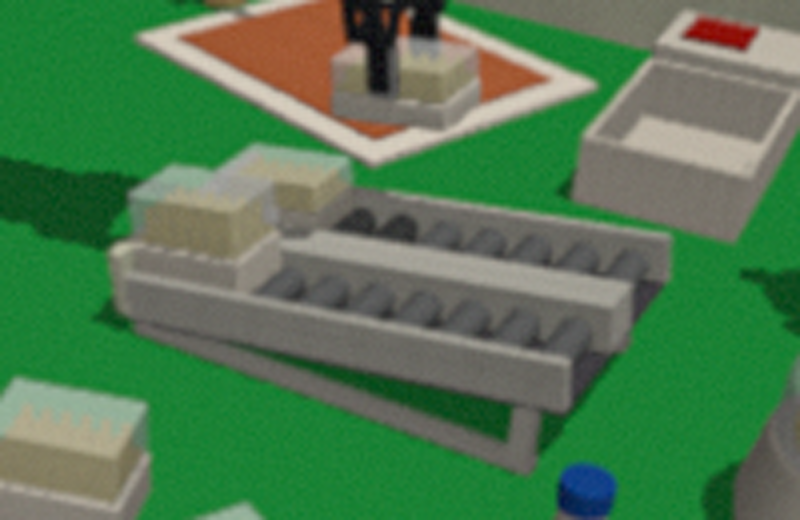

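Emit:
{"op": "move_arm", "data": {"series": [[0, 0, 0, 0.4, -0.25, 3, 0.3], [0, 0, 0, 0.4, -0.25, 6, 0.3], [0, 0, 0, 0.4, -0.25, 8, 0.3], [0, 0, 0, 0.4, -0.25, 8.6, 0.3], [0, 0, 0, 0.4, -0.25, 8.8, 0.3]]}}

```text
time_s: 10.62
eef_pos: [483.6, 245.1, 77.9]
ee_rot: [0.069, -0.021, 0.997, 0.001]
force: [-1.0, 0.7, -1.2]
grip_width: 0.692
```

```bash
python3 - <<'E'
from h import *
c=save("wrist","w9",(160,480,0,240),2.5)
plan([("down",deck(145,55,16))]);print(ctrl.sense()["grip_width"])
save("scene","s9",(290,450,100,210),5)
E
```

```text
down 1 / 1 [ -0.000, -0.000, 0.001  |  0.08, 0.27, 0.66 ] rows 1
0.6932193602680458
```

View pics/w9.png

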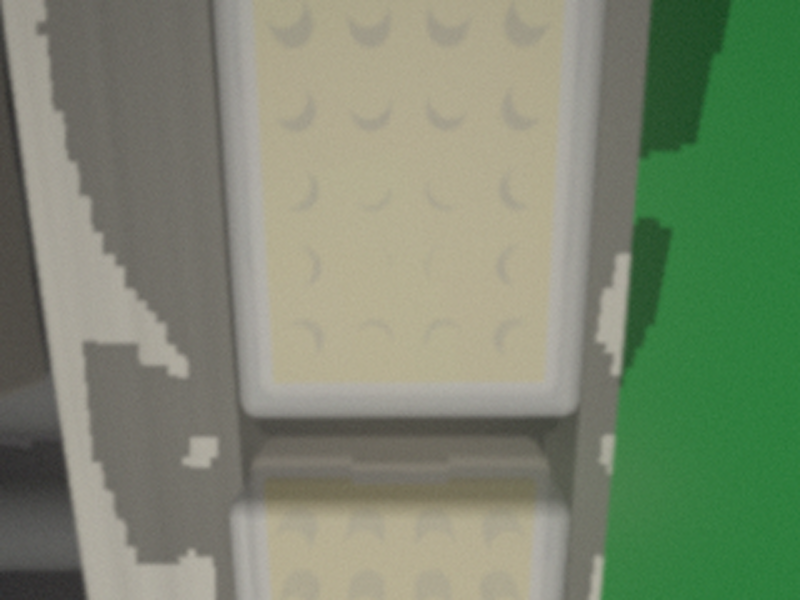

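View pics/s9.png

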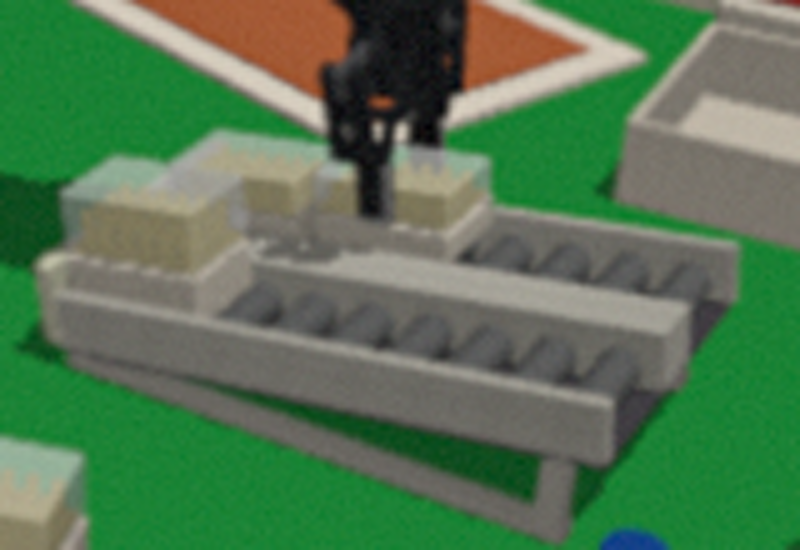

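Emit:
{"op": "move_arm", "data": {"series": [[0, 0, 0, 0, 0.2, 0.1, 0.3], [0, 0, 0, 0, 0.2, 0.3, 0.3], [0, 0, 0, 0, 0.2, 0.5, 0.3], [0, 0, 0, 0, 0.2, 0.5, 0.3]]}}

```text
time_s: 11.05
eef_pos: [484.8, 247.9, 74.6]
ee_rot: [0.07, -0.022, 0.997, 0.002]
force: [-0.3, 0.6, -1.3]
grip_width: 0.692
```

```bash
python3 - <<'E'
from h import *
c=save("wrist","w10",(160,480,0,240),2.5)
plan([("down",deck(145,55,16))]);print(ctrl.sense()["force"],ctrl.sense()["time_s"])
E
```

```text
down 1 / 1 [ 0.000, 0.001, 0.001  |  0.12, 0.03, 0.25 ] rows 1
[-0.34209937  0.3078179  -0.20622725] 11.1
```

View pics/w10.png

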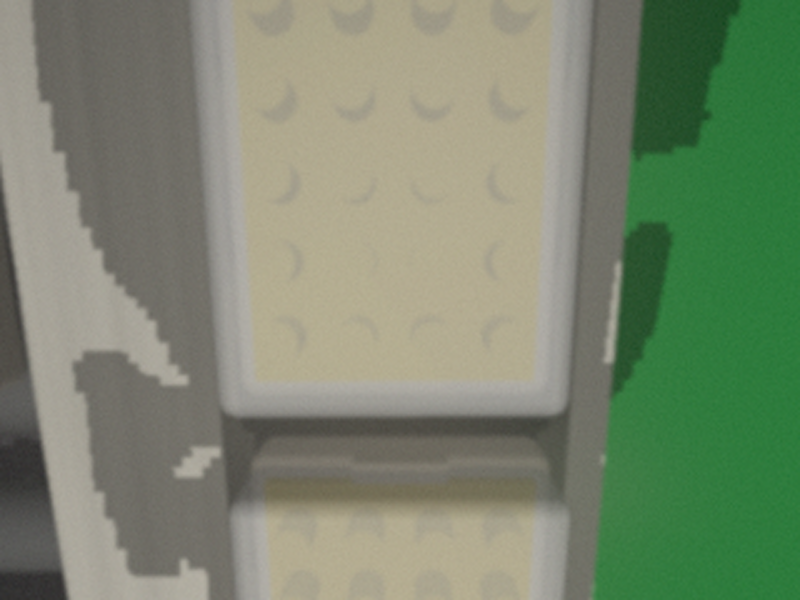

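Emit:
{"op": "move_arm", "data": {"series": [[0, 0, 0, 0, -0.1, 0.1, 0.3], [0, 0, 0, 0, -0.1, 0.2, 0.3], [0, 0, 0, 0, -0.1, 0.25, 0.3], [0, 0, 0, 0, -0.1, 0.25, 0.3]]}}

```text
time_s: 11.43
eef_pos: [485.1, 246.9, 72.1]
ee_rot: [0.07, -0.021, 0.997, 0.002]
force: [0.5, -0.0, -0.7]
grip_width: 0.689
```

Emit:
{"op": "move_arm", "data": {"series": [[0, 0, 0, 0, 0, 0.1, 0.3], [0, 0, 0, 0, 0, 0.15, 0.3], [0, 0, 0, 0, 0, 0.15, 0.3]]}}

```text
time_s: 11.68
eef_pos: [486.0, 247.0, 71.4]
ee_rot: [0.071, -0.022, 0.997, 0.002]
force: [-1.1, -1.5, 5.3]
grip_width: 0.689
```

Emit:
{"op": "move_arm", "data": {"series": [[0, 0, 0, 0, 0, 0, 0.8], [0, 0, 0, 0, 0, 0, 1], [0, 0, 0, 0, 0, 0, 1], [0, 0, 0, 0, 0, 0, 1]]}}

```text
time_s: 12.02
eef_pos: [486.0, 247.0, 71.3]
ee_rot: [0.071, -0.022, 0.997, 0.002]
force: [0.5, 0.3, 0.4]
grip_width: 1.0
```

Emit:
{"op": "move_arm", "data": {"series": [[0, 0, 0, 0, 0, -1, 1], [0, 0, 0, 0, 0, -3, 1], [0, 0, 0, 0, 0, -6, 1], [0, 0, 0, 0, 0, -9, 1], [0, 0, 0, 0, 0, -12, 1]]}}

```text
time_s: 12.43
eef_pos: [468.5, 246.1, 192.1]
ee_rot: [0.071, -0.022, 0.997, 0.002]
force: [0.2, 1.7, -0.8]
grip_width: 0.997
```

```bash
python3 - <<'E'
from h import *
c=save("wrist","w11");T=capture("top");boxes(T)
plan([("above",flat(588,-113,150,-24))])
E
```

```text
box [383.6 179.4] h 44 [ 619.5 -257. ] yaw -1.5
box [383.6 179.4] h 70 [ 616. -253.] yaw -1.5
box [326.9 192.2] h 44 [ 588.9 -115.4] yaw -24.5
box [326.9 192.2] h 70 [ 586.  -114.3] yaw -24.5
box [319.8 250.6] h 44 [445. -96.] yaw 18.8
box [319.8 250.6] h 70 [445.  -95.3] yaw 18.8
above 1 / 3 [ 0.012, 0.049, 0.154  |  -3.13, -12.16, 1.98 ] rows 4
above 2 / 3 [ 0.012, 0.049, 0.154  |  -5.05, -11.51, 1.93 ] rows 4
above 3 / 3 [ 0.012, 0.049, 0.154  |  -6.84, -10.56, 1.77 ] rows 4
```

View pics/w11.png

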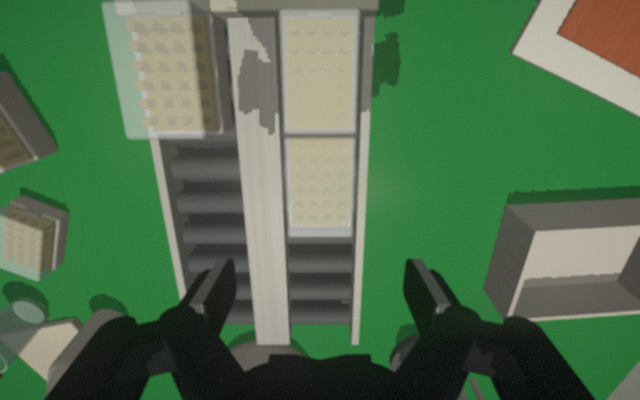

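Emit:
{"op": "move_arm", "data": {"series": [[0.012, 0.049, 0.154, -3.1, -12.2, 1, 1], [0.012, 0.049, 0.154, -3.1, -12.2, 1, 1], [0.012, 0.049, 0.154, -3.1, -12.2, 2, 1], [0.012, 0.049, 0.154, -3.1, -12.2, 2, 1]]}}

```text
time_s: 12.87
eef_pos: [510.5, 121.4, 178.9]
ee_rot: [0.05, 0.058, 0.997, 0.001]
force: [-0.2, -0.9, -0.4]
grip_width: 1.001
```

Emit:
{"op": "move_arm", "data": {"series": [[0.012, 0.049, 0.154, -5, -11.5, 1.9, 1], [0.012, 0.049, 0.154, -5, -11.5, 1.9, 1], [0.012, 0.049, 0.154, -5, -11.5, 1.9, 1], [0.012, 0.049, 0.154, -5, -11.5, 1.9, 1]]}}

```text
time_s: 13.2
eef_pos: [549.4, -3.6, 162.9]
ee_rot: [0.025, 0.137, 0.99, 0.0]
force: [0.1, -0.1, -0.6]
grip_width: 1.003
```

Emit:
{"op": "move_arm", "data": {"series": [[0.012, 0.049, 0.154, -6.8, -10.6, 1.8, 1], [0.012, 0.049, 0.154, -6.8, -10.6, 1.8, 1], [0.012, 0.049, 0.154, -6.8, -10.6, 1.8, 1], [0.012, 0.049, 0.154, -6.8, -10.6, 1.8, 1], [0.012, 0.049, 0.154, -6.8, -10.6, 1.8, 1]]}}

```text
time_s: 13.62
eef_pos: [586.8, -126.0, 146.5]
ee_rot: [-0.001, 0.214, 0.977, -0.001]
force: [1.5, 0.9, -0.4]
grip_width: 0.998
```

```bash
cat >> h.py <<'E'
def corners(c,x,y,h,yaw):
    p=np.radians(yaw);u=np.array([np.cos(p),np.sin(p),0]);v=np.array([-np.sin(p),np.cos(p),0]);m=np.array([x,y,h],float)
    print("corners",[proj(c,m+a*u+b*v)[0].round().tolist() for a,b in [(45,30),(45,-30),(-45,-30),(-45,30)]])
E
python3 - <<'E'
from h import *
c=save("wrist","w12");corners(c,589,-113,44,-24)
plan([("down",flat(589,-113,15,-24))]); boxes()
E
```

```text
corners [[365.0, 243.0], [300.0, 244.0], [296.0, 145.0], [369.0, 144.0]]
down 1 / 1 [ -0.001, -0.002, -0.011  |  0.22, 1.13, 13.19 ] rows 4
```

View pics/w12.png

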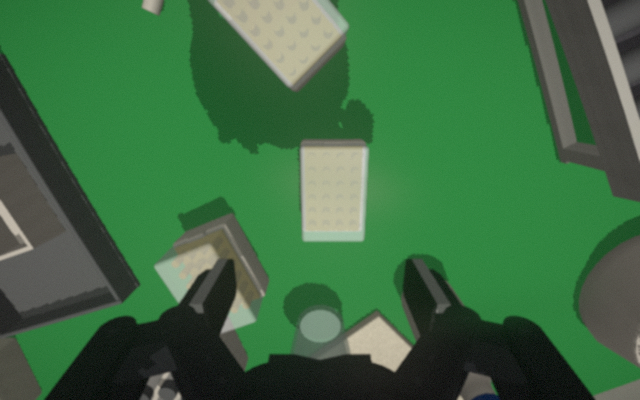

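Emit:
{"op": "move_arm", "data": {"series": [[0, 0, -0.01, 0.2, 1.1, 4, 1], [0, 0, -0.01, 0.2, 1.1, 8, 1], [0, 0, -0.01, 0.2, 1.1, 11, 1], [0, 0, -0.01, 0.2, 1.1, 13, 1], [0, 0, -0.01, 0.2, 1.1, 13.2, 1]]}}

```text
time_s: 14.13
eef_pos: [586.8, -109.6, 12.0]
ee_rot: [-0.004, 0.207, 0.978, 0.0]
force: [-0.3, -0.6, -0.8]
grip_width: 1.003
```

Emit:
{"op": "move_arm", "data": {"grip_force": 60, "series": [[0, 0, 0, 0, 0, 0, 0.3], [0, 0, 0, 0, 0, 0, 0.3], [0, 0, 0, 0, 0, 0, 0.3], [0, 0, 0, 0, 0, 0, 0.3], [0, 0, 0, 0, 0, 0, 0.3]]}}

```text
time_s: 14.55
eef_pos: [587.6, -109.4, 13.8]
ee_rot: [-0.003, 0.206, 0.978, 0.0]
force: [-0.2, 2.1, 7.9]
grip_width: 0.695
```

Emit:
{"op": "move_arm", "data": {"series": [[0, 0, 0, 0, 0, -2, 0.3], [0, 0, 0, 0, 0, -6, 0.3], [0, 0, 0, 0, 0, -10, 0.3], [0, 0, 0, 0, 0, -14, 0.3], [0, 0, 0, 0, 0, -17, 0.3]]}}

```text
time_s: 14.97
eef_pos: [589.0, -109.8, 188.2]
ee_rot: [-0.001, 0.206, 0.978, -0.0]
force: [0.6, -0.1, -1.6]
grip_width: 0.692
```

```bash
python3 - <<'E'
from h import *
c=save("wrist","w13")
plan([("above",deck(236,55,90))])
E
```

```text
above 1 / 2 [ -0.017, -0.065, -0.228  |  8.57, 16.01, 1.72 ] rows 5
above 2 / 2 [ -0.017, -0.065, -0.228  |  4.83, 17.52, 1.57 ] rows 5
```

View pics/w13.png

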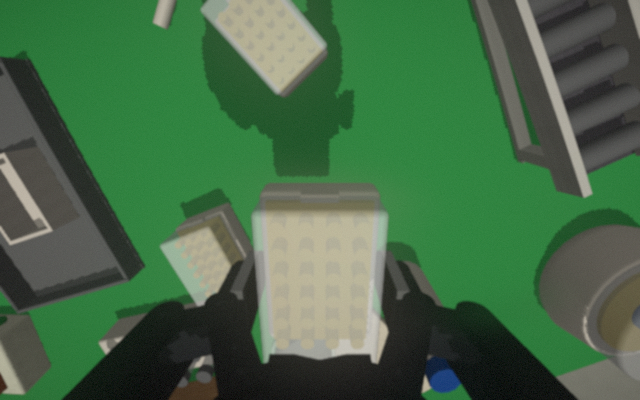

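Emit:
{"op": "move_arm", "data": {"series": [[-0.017, -0.065, -0.228, 8.6, 16, 1.7, 0.3], [-0.017, -0.065, -0.228, 8.6, 16, 1.7, 0.3], [-0.017, -0.065, -0.228, 8.6, 16, 1.7, 0.3], [-0.017, -0.065, -0.228, 8.6, 16, 1.7, 0.3], [-0.017, -0.065, -0.228, 8.6, 16, 1.7, 0.3]]}}

```text
time_s: 15.43
eef_pos: [575.7, 75.3, 176.3]
ee_rot: [0.037, 0.092, 0.995, 0.001]
force: [0.5, -0.2, -1.7]
grip_width: 0.691
```

```bash
python3 - <<'E'
from h import *
plan([("above",deck(236,55,90))]);print(ctrl.sense()["grip_width"])
E
```

```text
above 1 / 1 [ -0.015, -0.065, -0.225  |  4.53, 17.09, 1.65 ] rows 5
0.6913259230141356
```

Emit:
{"op": "move_arm", "data": {"series": [[-0.015, -0.065, -0.225, 4.5, 17.1, 1.6, 0.3], [-0.015, -0.065, -0.225, 4.5, 17.1, 1.6, 0.3], [-0.015, -0.065, -0.225, 4.5, 17.1, 1.6, 0.3], [-0.015, -0.065, -0.225, 4.5, 17.1, 1.6, 0.3], [-0.015, -0.065, -0.225, 4.5, 17.1, 1.6, 0.3]]}}

```text
time_s: 15.85
eef_pos: [562.4, 256.2, 158.2]
ee_rot: [0.069, -0.022, 0.997, 0.002]
force: [0.2, 0.7, -1.1]
grip_width: 0.691
```

```bash
python3 - <<'E'
from h import *
plan([("down",deck(236,55,22))]);print(ctrl.sense()["grip_width"])
E
```

```text
down 1 / 1 [ 0.001, -0.001, 0.003  |  -0.11, -0.48, 6.84 ] rows 2
0.6907300353981971
```

Emit:
{"op": "move_arm", "data": {"series": [[0, 0, 0, -0.1, -0.5, 2, 0.3], [0, 0, 0, -0.1, -0.5, 4, 0.3], [0, 0, 0, -0.1, -0.5, 6, 0.3], [0, 0, 0, -0.1, -0.4, 6.8, 0.3], [0, 0, 0, -0.1, -0.4, 6.8, 0.3]]}}

```text
time_s: 16.27
eef_pos: [572.0, 252.6, 89.2]
ee_rot: [0.068, -0.022, 0.997, 0.002]
force: [0.1, 0.0, -1.1]
grip_width: 0.688
```

```bash
python3 - <<'E'
from h import *
c=save("wrist","w14",(160,480,0,240),2.5)
plan([("down",deck(236,55,14))]);print(ctrl.sense()["force"])
save("scene","s14",(290,450,100,210),5)
E
```

```text
down 1 / 1 [ 0.001, -0.002, 0.003  |  -0.03, -0.08, 0.83 ] rows 1
[-1.2660745  -0.16424858 -1.24193918]
```

View pics/w14.png

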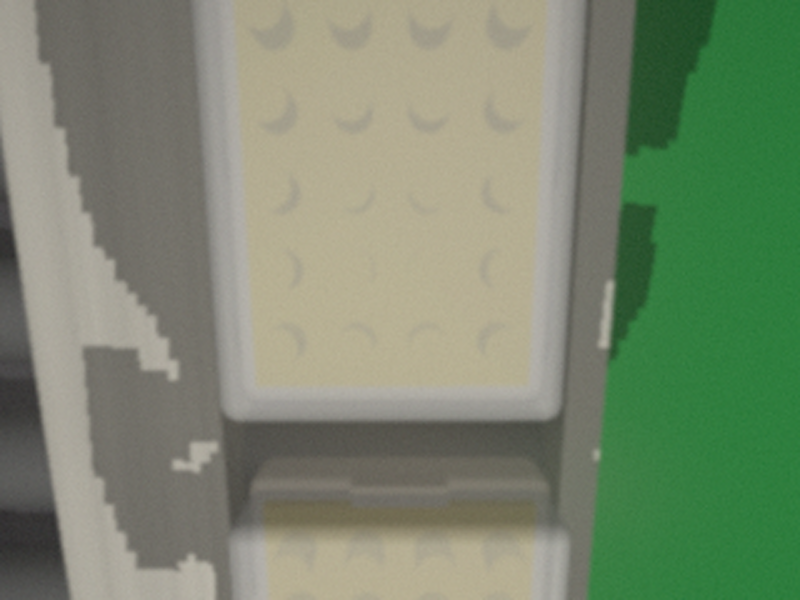

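View pics/s14.png

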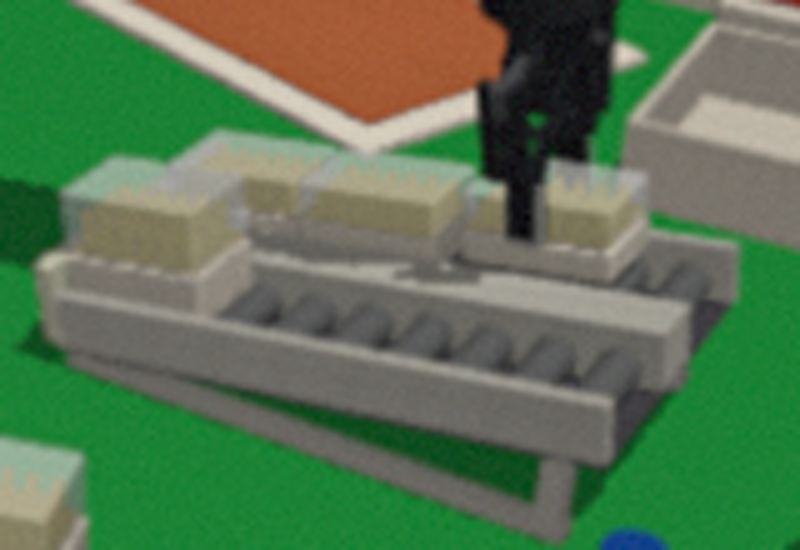

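Emit:
{"op": "move_arm", "data": {"series": [[0, 0, 0, 0, -0.15, 0.2, 0.3], [0, 0, 0, 0, -0.15, 0.4, 0.3], [0, 0, 0, 0, -0.15, 0.6, 0.3], [0, 0, 0, 0, -0.15, 0.7, 0.3], [0, 0, 0, 0, -0.15, 0.7, 0.3]]}}

```text
time_s: 16.78
eef_pos: [574.2, 251.3, 84.9]
ee_rot: [0.07, -0.022, 0.997, 0.002]
force: [0.3, 0.2, -1.4]
grip_width: 0.691
```

Emit:
{"op": "move_arm", "data": {"series": [[0, 0, 0, 0, 0, 0.1, 0.3], [0, 0, 0, 0, 0, 0.15, 0.3], [0, 0, 0, 0, 0, 0.15, 0.3]]}}

```text
time_s: 17.03
eef_pos: [574.4, 251.3, 83.3]
ee_rot: [0.07, -0.022, 0.997, 0.002]
force: [-0.7, 0.1, -0.8]
grip_width: 0.691
```

Emit:
{"op": "move_arm", "data": {"series": [[0, 0, 0, 0, 0, 0.1, 0.3], [0, 0, 0, 0, 0, 0.2, 0.3], [0, 0, 0, 0, 0, 0.2, 0.3]]}}

```text
time_s: 17.28
eef_pos: [575.0, 251.3, 81.8]
ee_rot: [0.07, -0.022, 0.997, 0.002]
force: [-0.8, -0.1, 1.1]
grip_width: 0.695
```

Emit:
{"op": "move_arm", "data": {"series": [[0, 0, 0, 0, 0, 0, 0.8], [0, 0, 0, 0, 0, 0, 1], [0, 0, 0, 0, 0, 0, 1], [0, 0, 0, 0, 0, 0, 1]]}}

```text
time_s: 17.62
eef_pos: [575.0, 251.4, 81.8]
ee_rot: [0.07, -0.022, 0.997, 0.002]
force: [0.7, 0.2, 0.1]
grip_width: 1.002
```

Emit:
{"op": "move_arm", "data": {"series": [[0, 0, 0, 0, 0, -1, 1], [0, 0, 0, 0, 0, -3, 1], [0, 0, 0, 0, 0, -6, 1], [0, 0, 0, 0, 0, -9, 1], [0, 0, 0, 0, 0, -12, 1]]}}

```text
time_s: 18.03
eef_pos: [557.8, 250.4, 202.7]
ee_rot: [0.07, -0.022, 0.997, 0.002]
force: [-0.8, 0.6, 0.4]
grip_width: 1.001
```

```bash
python3 - <<'E'
from h import *
c=save("wrist","w15");T=capture("top");boxes(T)
plan([("above",flat(617,-250,165,-2.5))])
E
```

```text
box [383.7 179.4] h 44 [ 619.6 -257. ] yaw -1.5
box [383.7 179.4] h 70 [ 616.  -253.1] yaw -1.5
box [319.8 250.7] h 44 [444.8 -96. ] yaw 18.5
box [319.8 250.7] h 70 [444.8 -95.3] yaw 18.5
above 1 / 3 [ 0.003, 0.050, 0.030  |  -0.94, -16.78, 1.50 ] rows 5
above 2 / 3 [ 0.003, 0.050, 0.030  |  -1.51, -16.74, 1.50 ] rows 5
above 3 / 3 [ 0.003, 0.050, 0.030  |  -2.08, -16.68, 1.46 ] rows 5
```

View pics/w15.png

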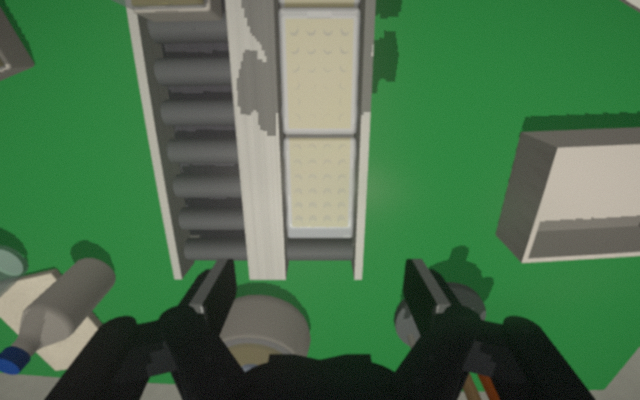

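```bash
python3 - <<'E'
from h import *
plan([("above",flat(446,-93,165,18.3))])
E
```

```text
above 1 / 2 [ -0.009, 0.075, -0.137  |  6.69, -16.94, 1.06 ] rows 5
above 2 / 2 [ -0.009, 0.075, -0.137  |  8.84, -15.88, 1.49 ] rows 5
```

Emit:
{"op": "move_arm", "data": {"series": [[-0.009, 0.075, -0.137, 6.7, -16.9, 1, 1], [-0.009, 0.075, -0.137, 6.7, -16.9, 1, 1], [-0.009, 0.075, -0.137, 6.7, -16.9, 1, 1], [-0.009, 0.075, -0.137, 6.7, -16.9, 1, 1], [-0.009, 0.075, -0.137, 6.7, -16.9, 1, 1]]}}

```text
time_s: 18.55
eef_pos: [500.9, 76.0, 186.0]
ee_rot: [0.037, -0.09, 0.995, 0.001]
force: [0.2, -0.3, -0.4]
grip_width: 0.997
```

Emit:
{"op": "move_arm", "data": {"series": [[-0.009, 0.075, -0.137, 8.8, -15.9, 1.5, 1], [-0.009, 0.075, -0.137, 8.8, -15.9, 1.5, 1], [-0.009, 0.075, -0.137, 8.8, -15.9, 1.5, 1], [-0.009, 0.075, -0.137, 8.8, -15.9, 1.5, 1], [-0.009, 0.075, -0.137, 8.8, -15.9, 1.5, 1]]}}

```text
time_s: 18.97
eef_pos: [442.5, -99.1, 164.7]
ee_rot: [-0.002, -0.157, 0.988, -0.0]
force: [-0.4, 1.0, 0.2]
grip_width: 0.999
```

```bash
python3 - <<'E'
from h import *
c=save("wrist","w16");corners(c,446,-93,70,18.3)
plan([("down",flat(446,-93,28,18.3))])
E
```

```text
corners [[357.0, 255.0], [290.0, 255.0], [286.0, 156.0], [361.0, 155.0]]
down 1 / 1 [ 0.000, -0.004, -0.006  |  -0.63, 0.59, 13.66 ] rows 4
```

View pics/w16.png

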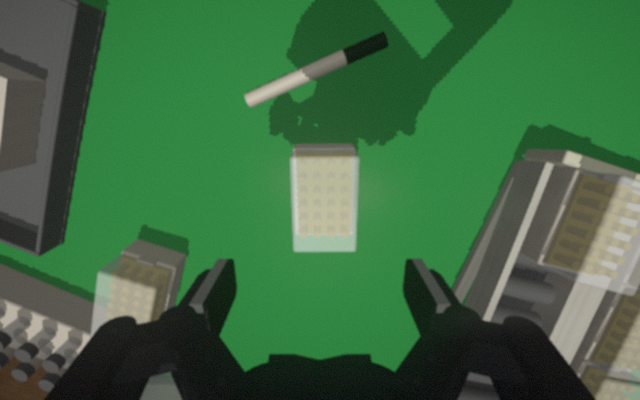

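Emit:
{"op": "move_arm", "data": {"series": [[0, 0, 0, -0.5, 0.6, 4, 1], [0, 0, 0, -0.5, 0.6, 8, 1], [0, 0, 0, -0.5, 0.6, 11, 1], [0, 0, 0, -0.5, 0.6, 13.4, 1], [0, 0, 0, -0.5, 0.6, 13.6, 1]]}}

```text
time_s: 19.43
eef_pos: [442.5, -92.2, 25.2]
ee_rot: [-0.005, -0.156, 0.988, 0.002]
force: [-0.1, 1.6, -0.2]
grip_width: 0.998
```

Emit:
{"op": "move_arm", "data": {"grip_force": 70, "series": [[0, 0, 0, 0, 0, 0, 0.3], [0, 0, 0, 0, 0, 0, 0.3], [0, 0, 0, 0, 0, 0, 0.3], [0, 0, 0, 0, 0, 0, 0.3], [0, 0, 0, 0, 0, 0, 0.3]]}}

```text
time_s: 19.85
eef_pos: [443.3, -92.4, 26.5]
ee_rot: [-0.004, -0.156, 0.988, 0.001]
force: [-0.8, 0.8, 8.3]
grip_width: 0.694
```

Emit:
{"op": "move_arm", "data": {"series": [[0, 0, 0, 0, 0, -2, 0.3], [0, 0, 0, 0, 0, -6, 0.3], [0, 0, 0, 0, 0, -10, 0.3], [0, 0, 0, 0, 0, -14, 0.3], [0, 0, 0, 0, 0, -17.5, 0.3]]}}

```text
time_s: 20.27
eef_pos: [444.5, -92.5, 204.7]
ee_rot: [-0.003, -0.156, 0.988, 0.0]
force: [1.2, 0.6, -2.4]
grip_width: 0.693
```

```bash
python3 - <<'E'
from h import *
c=save("wrist","w17")
plan([("above",deck(150,-55,130))])
E
```

```text
above 1 / 2 [ 0.007, -0.068, 0.136  |  -5.03, 10.54, 1.21 ] rows 3
above 2 / 2 [ 0.007, -0.068, 0.136  |  -3.46, 11.12, 1.42 ] rows 3
```

View pics/w17.png

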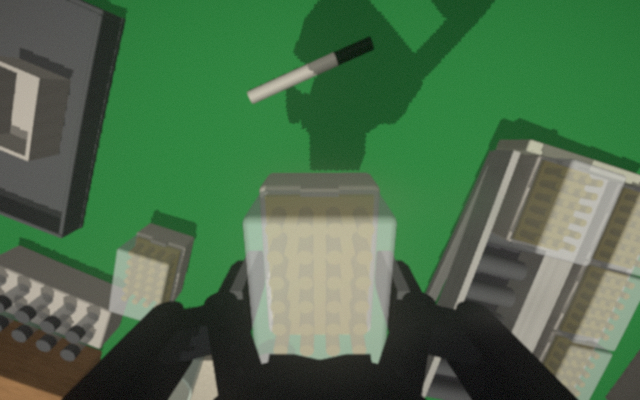

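Emit:
{"op": "move_arm", "data": {"series": [[0.007, -0.068, 0.136, -5, 10.5, 1.2, 0.3], [0.007, -0.068, 0.136, -5, 10.5, 1.2, 0.3], [0.007, -0.068, 0.136, -5, 10.5, 1.2, 0.3], [0.007, -0.068, 0.136, -5, 10.5, 1.2, 0.3]]}}

```text
time_s: 20.65
eef_pos: [461.7, 26.2, 198.4]
ee_rot: [0.036, -0.091, 0.995, 0.0]
force: [0.9, -0.1, -1.8]
grip_width: 0.694
```

```bash
python3 - <<'E'
from h import *
plan([("above",deck(150,-55,130))]);print(ctrl.sense()["grip_width"])
E
```

```text
above 1 / 1 [ 0.009, -0.067, 0.140  |  -3.50, 10.70, 1.47 ] rows 3
0.6939053035139967
```

Emit:
{"op": "move_arm", "data": {"series": [[0.009, -0.067, 0.14, -3.5, 10.7, 1.5, 0.3], [0.009, -0.067, 0.14, -3.5, 10.7, 1.5, 0.3], [0.009, -0.067, 0.14, -3.5, 10.7, 1.5, 0.3], [0.009, -0.067, 0.14, -3.5, 10.7, 1.5, 0.3], [0.009, -0.067, 0.14, -3.5, 10.7, 1.5, 0.3]]}}

```text
time_s: 21.07
eef_pos: [477.2, 139.1, 185.0]
ee_rot: [0.069, -0.023, 0.997, 0.001]
force: [-0.2, -0.6, -2.3]
grip_width: 0.694
```

```bash
python3 - <<'E'
from h import *
c=save("wrist","w18",(160,480,0,240),2.5)
plan([("down",deck(148,-55,36))]);print(ctrl.sense()["grip_width"])
E
```

```text
down 1 / 1 [ -0.001, -0.001, 0.002  |  0.17, -0.01, 9.36 ] rows 3
0.6919003907085179
```

View pics/w18.png

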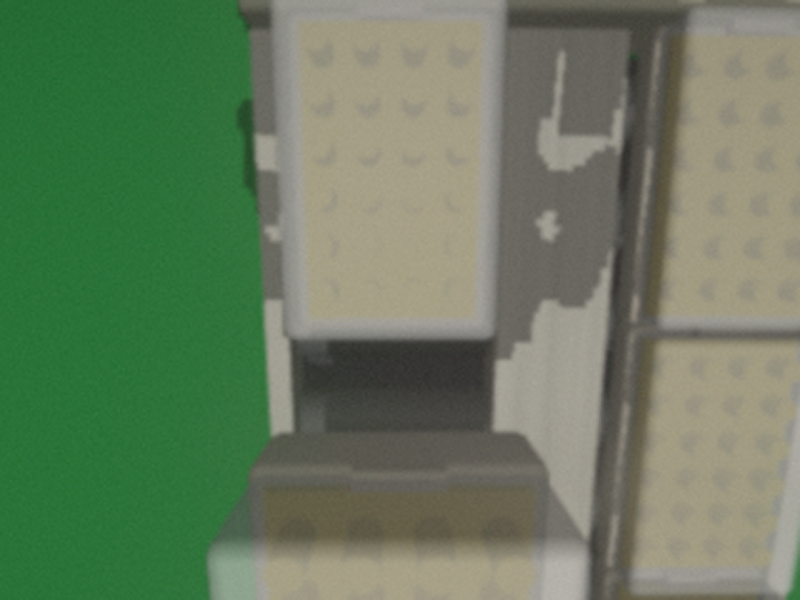

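Emit:
{"op": "move_arm", "data": {"series": [[0, 0, 0, 0.1, -0.15, 3, 0.3], [0, 0, 0, 0.1, -0.15, 6, 0.3], [0, 0, 0, 0.1, -0.15, 8, 0.3], [0, 0, 0, 0.1, -0.15, 9.2, 0.3], [0, 0, 0, 0.1, -0.15, 9.4, 0.3]]}}

```text
time_s: 21.53
eef_pos: [488.8, 135.2, 90.0]
ee_rot: [0.068, -0.021, 0.998, 0.001]
force: [0.0, -0.5, -2.3]
grip_width: 0.695
```

```bash
python3 - <<'E'
from h import *
c=save("wrist","w19",(160,480,0,240),2.5)
plan([("down",deck(148,-55,26.5))]);print(ctrl.sense()["grip_width"])
save("scene","s19",(290,450,100,210),5)
E
```

```text
down 1 / 1 [ -0.001, -0.003, -0.000  |  0.02, 0.28, 0.83 ] rows 1
0.6892092947565159
```

View pics/w19.png

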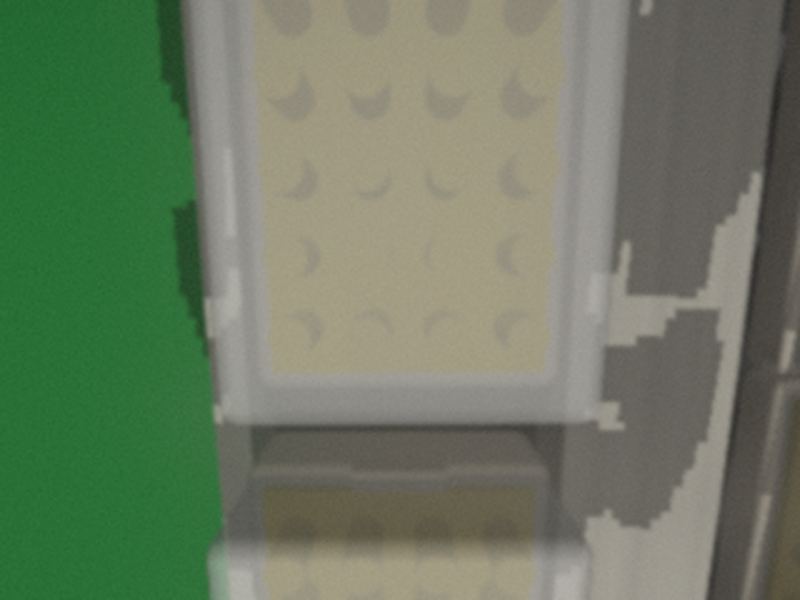

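View pics/s19.png

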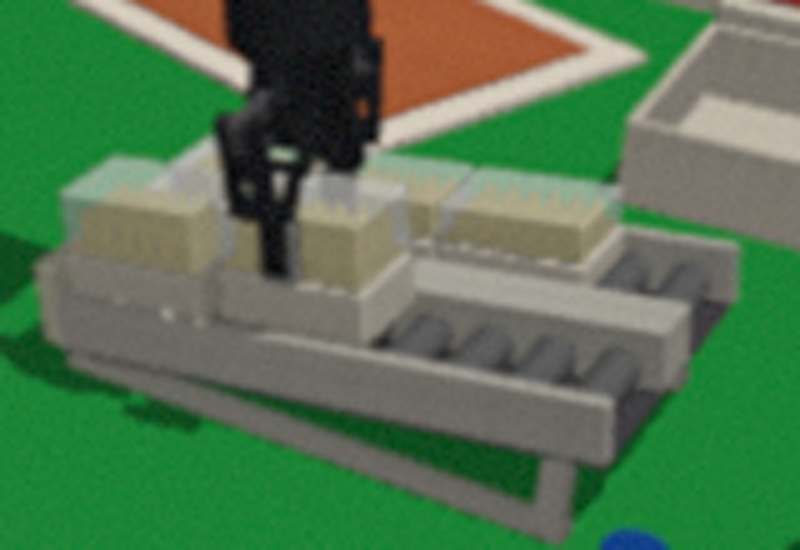

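Emit:
{"op": "move_arm", "data": {"series": [[0, 0, 0, 0, 0.15, 0.2, 0.3], [0, 0, 0, 0, 0.15, 0.4, 0.3], [0, 0, 0, 0, 0.15, 0.6, 0.3], [0, 0, 0, 0, 0.15, 0.7, 0.3], [0, 0, 0, 0, 0.15, 0.7, 0.3]]}}

```text
time_s: 22.05
eef_pos: [490.6, 137.3, 85.3]
ee_rot: [0.069, -0.021, 0.997, 0.001]
force: [0.4, 0.3, -2.0]
grip_width: 0.692
```

Emit:
{"op": "move_arm", "data": {"series": [[0, 0, 0, 0, 0, 0.1, 0.3], [0, 0, 0, 0, 0, 0.2, 0.3], [0, 0, 0, 0, 0, 0.2, 0.3]]}}

```text
time_s: 22.3
eef_pos: [490.8, 137.4, 83.2]
ee_rot: [0.069, -0.021, 0.997, 0.001]
force: [-0.0, 1.1, -1.5]
grip_width: 0.693
```

Emit:
{"op": "move_arm", "data": {"series": [[0, 0, 0, 0, 0, 0.1, 0.3], [0, 0, 0, 0, 0, 0.2, 0.3], [0, 0, 0, 0, 0, 0.2, 0.3]]}}

```text
time_s: 22.55
eef_pos: [491.8, 137.4, 82.1]
ee_rot: [0.07, -0.021, 0.997, 0.001]
force: [-0.9, 0.6, 5.8]
grip_width: 0.692
```

Contact; release.

Emit:
{"op": "move_arm", "data": {"series": [[0, 0, 0, 0, 0, 0, 0.8], [0, 0, 0, 0, 0, 0, 1], [0, 0, 0, 0, 0, 0, 1], [0, 0, 0, 0, 0, 0, 1]]}}

```text
time_s: 22.88
eef_pos: [491.8, 137.4, 82.0]
ee_rot: [0.07, -0.021, 0.997, 0.001]
force: [0.8, 0.7, 0.7]
grip_width: 1.002
```

Emit:
{"op": "move_arm", "data": {"series": [[0, 0, 0, 0, 0, -1, 1], [0, 0, 0, 0, 0, -3, 1], [0, 0, 0, 0, 0, -6, 1], [0, 0, 0, 0, 0, -9, 1], [0, 0, 0, 0, 0, -12, 1]]}}

```text
time_s: 23.3
eef_pos: [474.4, 136.8, 202.8]
ee_rot: [0.07, -0.021, 0.997, 0.001]
force: [0.1, 0.4, 0.6]
grip_width: 1.0
```

```bash
python3 - <<'E'
from h import *
c=save("wrist","w20");T=capture("top");boxes(T)
plan([("above",flat(617,-250,165,-2.5))])
E
```

```text
box [383.7 179.3] h 44 [ 619.7 -257. ] yaw -1.5
box [383.7 179.3] h 70 [ 616.1 -253.1] yaw -1.5
above 1 / 3 [ 0.002, 0.050, 0.029  |  -3.88, -13.09, 1.98 ] rows 4
above 2 / 3 [ 0.002, 0.050, 0.029  |  -4.35, -12.97, 1.80 ] rows 4
above 3 / 3 [ 0.002, 0.050, 0.029  |  -4.80, -12.83, 1.60 ] rows 4
```

View pics/w20.png

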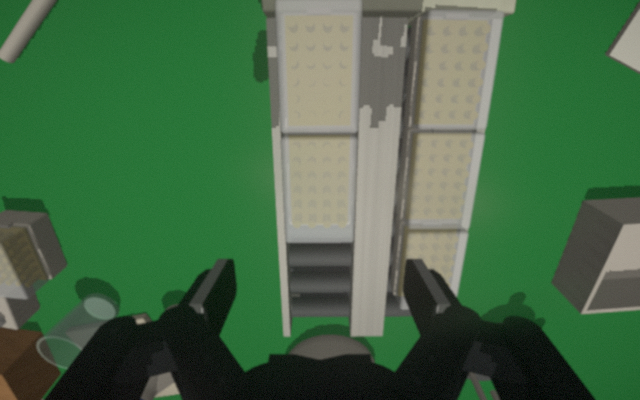

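Emit:
{"op": "move_arm", "data": {"series": [[0.002, 0.05, 0.029, -3.9, -13.1, 2, 1], [0.002, 0.05, 0.029, -3.9, -13.1, 2, 1], [0.002, 0.05, 0.029, -3.9, -13.1, 2, 1], [0.002, 0.05, 0.029, -3.9, -13.1, 2, 1]]}}

```text
time_s: 23.73
eef_pos: [524.5, 3.7, 191.7]
ee_rot: [0.05, -0.005, 0.999, 0.0]
force: [0.3, -1.0, -0.0]
grip_width: 1.002
```

Emit:
{"op": "move_arm", "data": {"series": [[0.002, 0.05, 0.029, -4.3, -13, 1.8, 1], [0.002, 0.05, 0.029, -4.3, -13, 1.8, 1], [0.002, 0.05, 0.029, -4.3, -13, 1.8, 1], [0.002, 0.05, 0.029, -4.3, -13, 1.8, 1]]}}

```text
time_s: 24.07
eef_pos: [570.9, -129.9, 177.0]
ee_rot: [0.024, 0.011, 1.0, -0.0]
force: [-0.0, 0.1, -0.4]
grip_width: 0.997
```

Emit:
{"op": "move_arm", "data": {"series": [[0.002, 0.05, 0.029, -4.8, -12.8, 1.6, 1], [0.002, 0.05, 0.029, -4.8, -12.8, 1.6, 1], [0.002, 0.05, 0.029, -4.8, -12.8, 1.6, 1], [0.002, 0.05, 0.029, -4.8, -12.8, 1.6, 1], [0.002, 0.05, 0.029, -4.8, -12.8, 1.6, 1]]}}

```text
time_s: 24.48
eef_pos: [616.5, -262.3, 161.6]
ee_rot: [-0.002, 0.027, 1.0, -0.001]
force: [-0.3, -0.1, -0.3]
grip_width: 1.0
```

```bash
python3 - <<'E'
from h import *
c=save("wrist","w21");corners(c,617,-250,70,-2.5)
plan([("down",flat(617,-250,28,-2.5))])
E
```

```text
corners [[366.0, 251.0], [298.0, 252.0], [294.0, 150.0], [371.0, 150.0]]
down 1 / 1 [ -0.001, -0.003, -0.009  |  -0.04, 1.02, 13.42 ] rows 4
```

View pics/w21.png

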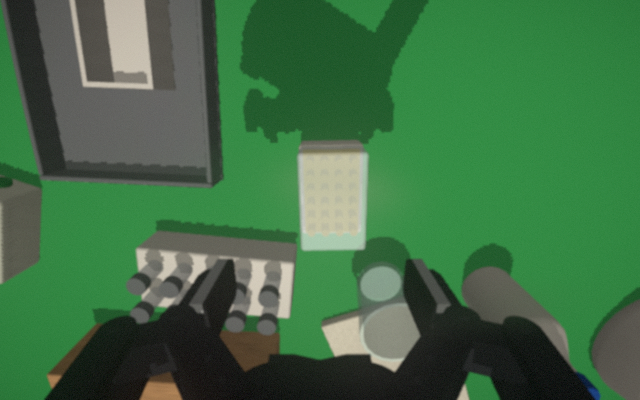

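Emit:
{"op": "move_arm", "data": {"series": [[0, 0, 0, 0, 1, 3.5, 1], [0, 0, 0, 0, 1, 7, 1], [0, 0, 0, 0, 1, 10, 1], [0, 0, 0, 0, 1, 12.5, 1], [0, 0, 0, 0, 1, 13.1, 1]]}}

```text
time_s: 24.95
eef_pos: [614.6, -247.4, 27.1]
ee_rot: [-0.005, 0.026, 1.0, 0.002]
force: [-1.0, -0.3, -0.8]
grip_width: 1.0
```

Emit:
{"op": "move_arm", "data": {"grip_force": 70, "series": [[0, 0, 0, 0, 0, 0, 0.3], [0, 0, 0, 0, 0, 0, 0.3], [0, 0, 0, 0, 0, 0, 0.3], [0, 0, 0, 0, 0, 0, 0.3], [0, 0, 0, 0, 0, 0, 0.3]]}}

```text
time_s: 25.37
eef_pos: [615.3, -247.5, 28.9]
ee_rot: [-0.004, 0.026, 1.0, 0.001]
force: [0.2, 2.0, 5.5]
grip_width: 0.693
```

Emit:
{"op": "move_arm", "data": {"series": [[0, 0, 0, 0, 0, -2, 0.3], [0, 0, 0, 0, 0, -6, 0.3], [0, 0, 0, 0, 0, -10, 0.3], [0, 0, 0, 0, 0, -14, 0.3], [0, 0, 0, 0, 0, -18, 0.3]]}}

```text
time_s: 25.78
eef_pos: [616.2, -247.7, 211.4]
ee_rot: [-0.003, 0.026, 1.0, 0.001]
force: [0.9, -0.3, -1.3]
grip_width: 0.694
```

```bash
python3 - <<'E'
from h import *
c=save("wrist","w22")
plan([("above",deck(238,-55,115))])
E
```

```text
above 1 / 3 [ -0.004, -0.045, -0.031  |  2.39, 12.92, 1.19 ] rows 4
above 2 / 3 [ -0.004, -0.045, -0.031  |  2.05, 12.98, 1.14 ] rows 4
above 3 / 3 [ -0.004, -0.045, -0.031  |  1.69, 13.03, 1.10 ] rows 4
```

View pics/w22.png

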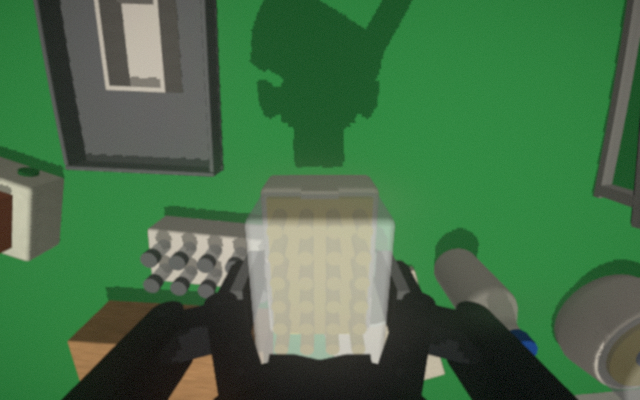

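```bash
python3 - <<'E'
from h import *
T=capture("top"); print(onz(T,[(308.5,116)],150),onz(T,[(361,129)],85))
E
```

```text
[[754.04689382 -70.85288586 150.        ]] [[ 737.99534488 -198.63595146   85.        ]]
```

Emit:
{"op": "move_arm", "data": {"series": [[-0.004, -0.045, -0.031, 3, 12.9, 1, 0.3], [-0.004, -0.045, -0.031, 3, 12.9, 1, 0.3], [-0.004, -0.045, -0.031, 3, 12.9, 1, 0.3], [-0.004, -0.045, -0.031, 3, 12.9, 1, 0.3]]}}

```text
time_s: 26.22
eef_pos: [593.9, -112.8, 206.5]
ee_rot: [0.024, 0.008, 1.0, 0.0]
force: [-0.8, -0.2, -1.9]
grip_width: 0.693
```

```bash
python3 - <<'E'
from h import *
plan([("above",deck(238,-55,115))]);print(ctrl.sense()["grip_width"])
E
```

```text
above 1 / 2 [ -0.002, -0.046, -0.029  |  1.61, 12.69, 1.11 ] rows 4
above 2 / 2 [ -0.002, -0.046, -0.029  |  1.30, 12.73, 1.07 ] rows 4
0.6926564562428776
```

Emit:
{"op": "move_arm", "data": {"series": [[-0.002, -0.046, -0.029, 1.6, 12.7, 1.1, 0.3], [-0.002, -0.046, -0.029, 1.6, 12.7, 1.1, 0.3], [-0.002, -0.046, -0.029, 1.6, 12.7, 1.1, 0.3], [-0.002, -0.046, -0.029, 1.6, 12.7, 1.1, 0.3]]}}

```text
time_s: 26.55
eef_pos: [578.8, 19.7, 194.2]
ee_rot: [0.046, -0.008, 0.999, 0.002]
force: [-0.3, -0.5, -3.1]
grip_width: 0.689
```

Emit:
{"op": "move_arm", "data": {"series": [[-0.002, -0.046, -0.029, 1.3, 12.4, 1, 0.3], [-0.002, -0.046, -0.029, 1.3, 12.4, 1, 0.3], [-0.002, -0.046, -0.029, 1.3, 12.4, 1, 0.3], [-0.002, -0.046, -0.029, 1.3, 12.4, 1, 0.3], [-0.002, -0.046, -0.029, 1.3, 12.4, 1, 0.3]]}}

```text
time_s: 26.97
eef_pos: [563.8, 145.6, 182.8]
ee_rot: [0.069, -0.025, 0.997, 0.002]
force: [-0.6, 0.1, -2.6]
grip_width: 0.691
```

```bash
python3 - <<'E'
from h import *
c=save("wrist","w23",(160,480,0,240),2.5)
plan([("down",deck(238,-55,40))]);print(ctrl.sense()["grip_width"])
E
```

```text
down 1 / 1 [ 0.002, -0.001, 0.006  |  -0.24, -0.26, 7.53 ] rows 2
0.6973111517929119
```

View pics/w23.png

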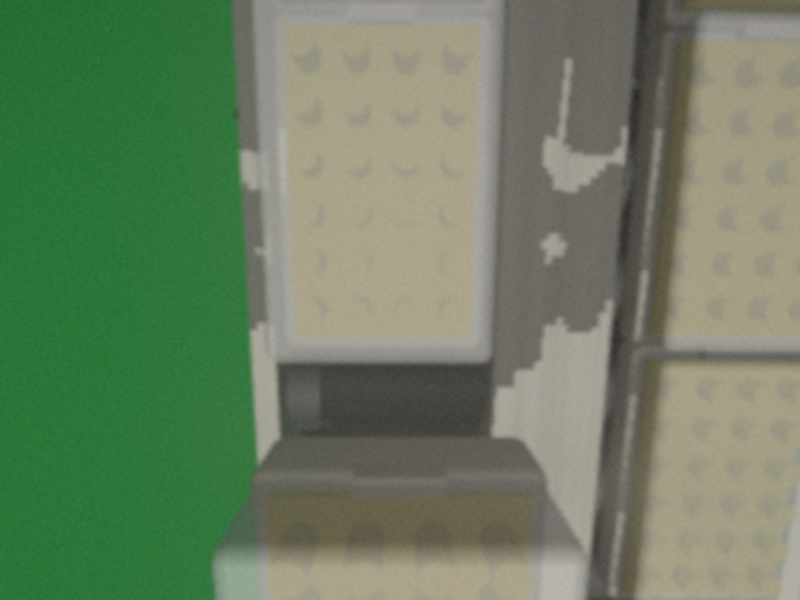

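Emit:
{"op": "move_arm", "data": {"series": [[0, 0, 0, -0.2, -0.3, 2, 0.3], [0, 0, 0, -0.2, -0.3, 4, 0.3], [0, 0, 0, -0.2, -0.3, 6, 0.3], [0, 0, 0, -0.2, -0.3, 7.4, 0.3], [0, 0, 0, -0.2, -0.3, 7.6, 0.3]]}}

```text
time_s: 27.43
eef_pos: [576.3, 139.6, 105.3]
ee_rot: [0.067, -0.023, 0.998, 0.002]
force: [-0.1, 0.5, -2.5]
grip_width: 0.69
```

```bash
python3 - <<'E'
from h import *
c=save("wrist","w24",(160,480,0,240),2.5)
plan([("down",deck(238,-55,29))]);print(ctrl.sense()["grip_width"])
save("scene","s24",(290,450,100,210),5)
E
```

```text
down 1 / 1 [ 0.001, -0.004, 0.004  |  -0.09, 0.21, 0.89 ] rows 1
0.6926868160196542
```

View pics/w24.png

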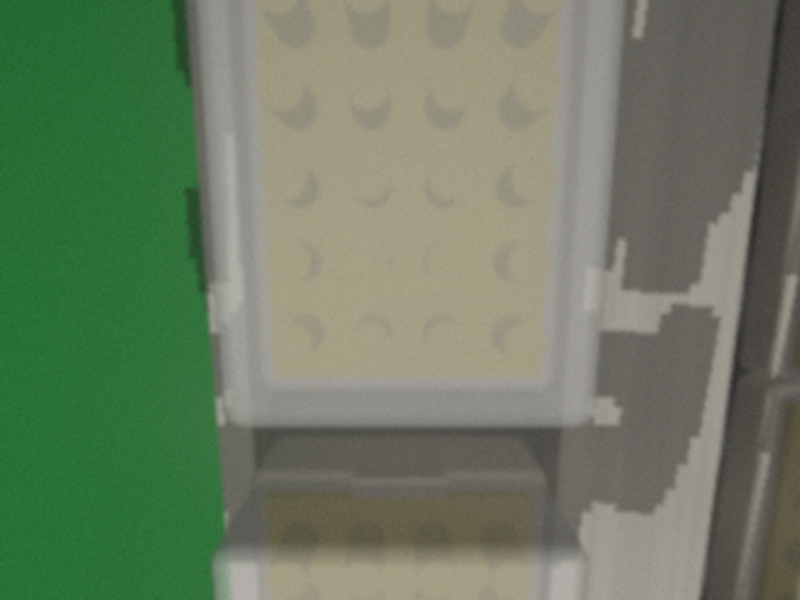

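View pics/s24.png

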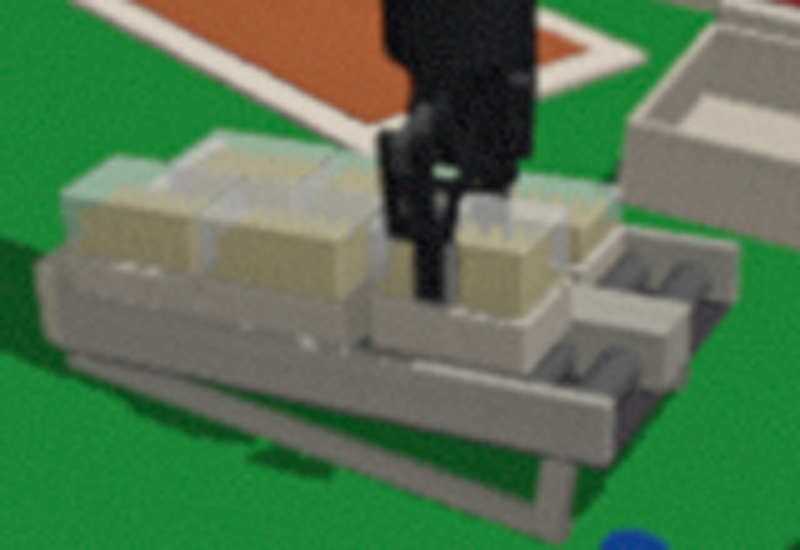

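Emit:
{"op": "move_arm", "data": {"series": [[0, 0, 0, 0, 0.12, 0.2, 0.3], [0, 0, 0, 0, 0.12, 0.4, 0.3], [0, 0, 0, 0, 0.12, 0.6, 0.3], [0, 0, 0, 0, 0.12, 0.7, 0.3], [0, 0, 0, 0, 0.12, 0.7, 0.3]]}}

```text
time_s: 27.95
eef_pos: [578.1, 141.4, 101.1]
ee_rot: [0.069, -0.023, 0.997, 0.002]
force: [-0.3, 0.3, -1.1]
grip_width: 0.694
```

Emit:
{"op": "move_arm", "data": {"series": [[0, 0, 0, 0, 0, 0.1, 0.3], [0, 0, 0, 0, 0, 0.2, 0.3], [0, 0, 0, 0, 0, 0.2, 0.3]]}}

```text
time_s: 28.2
eef_pos: [578.3, 141.5, 98.9]
ee_rot: [0.069, -0.023, 0.997, 0.002]
force: [0.1, 0.3, -1.9]
grip_width: 0.693
```

Emit:
{"op": "move_arm", "data": {"series": [[0, 0, 0, 0, 0, 0.1, 0.3], [0, 0, 0, 0, 0, 0.15, 0.3], [0, 0, 0, 0, 0, 0.15, 0.3]]}}

```text
time_s: 28.45
eef_pos: [578.5, 141.5, 97.3]
ee_rot: [0.069, -0.023, 0.997, 0.002]
force: [-0.8, -0.3, -1.9]
grip_width: 0.694
```

Emit:
{"op": "move_arm", "data": {"series": [[0, 0, 0, 0, 0, 0.1, 0.3], [0, 0, 0, 0, 0, 0.15, 0.3], [0, 0, 0, 0, 0, 0.15, 0.3]]}}

```text
time_s: 28.7
eef_pos: [579.2, 141.6, 96.8]
ee_rot: [0.069, -0.023, 0.997, 0.002]
force: [-1.3, -0.7, 5.0]
grip_width: 0.69
```

Emit:
{"op": "move_arm", "data": {"series": [[0, 0, 0, 0, 0, 0, 0.8], [0, 0, 0, 0, 0, 0, 1], [0, 0, 0, 0, 0, 0, 1], [0, 0, 0, 0, 0, 0, 1]]}}

```text
time_s: 29.03
eef_pos: [579.2, 141.6, 96.7]
ee_rot: [0.069, -0.023, 0.997, 0.002]
force: [-0.2, -0.3, -0.1]
grip_width: 0.997
```

Emit:
{"op": "move_arm", "data": {"series": [[0, 0, 0, 0, 0, -1, 1], [0, 0, 0, 0, 0, -3, 1], [0, 0, 0, 0, 0, -6, 1], [0, 0, 0, 0, 0, -9, 1], [0, 0, 0, 0, 0, -13, 1]]}}

```text
time_s: 29.45
eef_pos: [560.1, 140.6, 226.0]
ee_rot: [0.068, -0.023, 0.997, 0.002]
force: [0.0, 0.5, -0.4]
grip_width: 0.996
```

Emit:
{"op": "move_arm", "data": {"series": [[0, 0, 0, 3.5, -3.5, -1, 1], [0, 0, 0, 7, -7, -2, 1], [0, 0, 0, 9, -10, -2, 1], [0, 0, 0, 9, -13, -2, 1], [0, 0, 0, 9, -15, -2, 1]]}}

```text
time_s: 29.87
eef_pos: [473.7, -16.1, 234.6]
ee_rot: [0.069, -0.022, 0.997, 0.001]
force: [-0.1, 0.6, -0.1]
grip_width: 0.998
```

```bash
python3 - <<'E'
from h import *
save("wrist","w25");save("top","t25");save("scene","s25",(70,470,60,360),2);print(ctrl.sense()["time_s"])
E
```

```text
30.0167
```

View pics/w25.png

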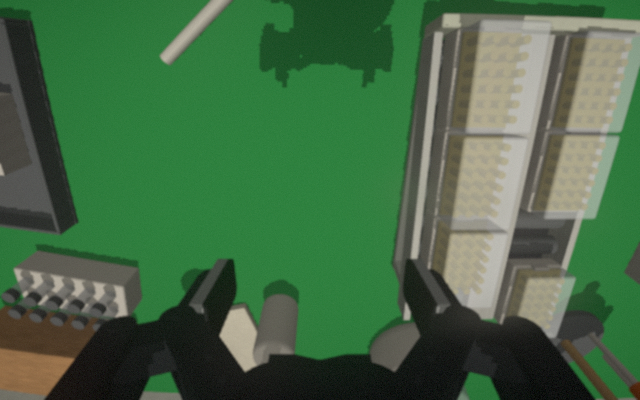

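View pics/t25.png

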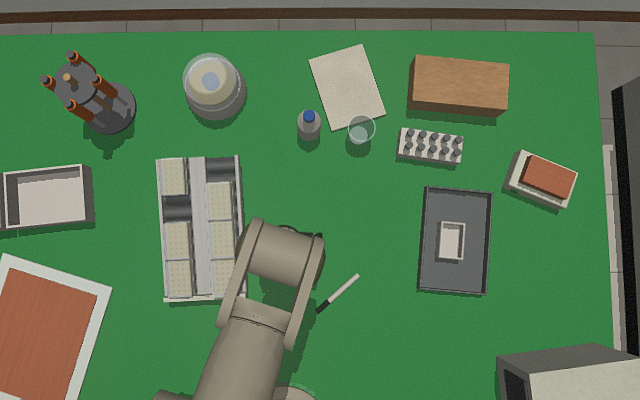

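View pics/s25.png

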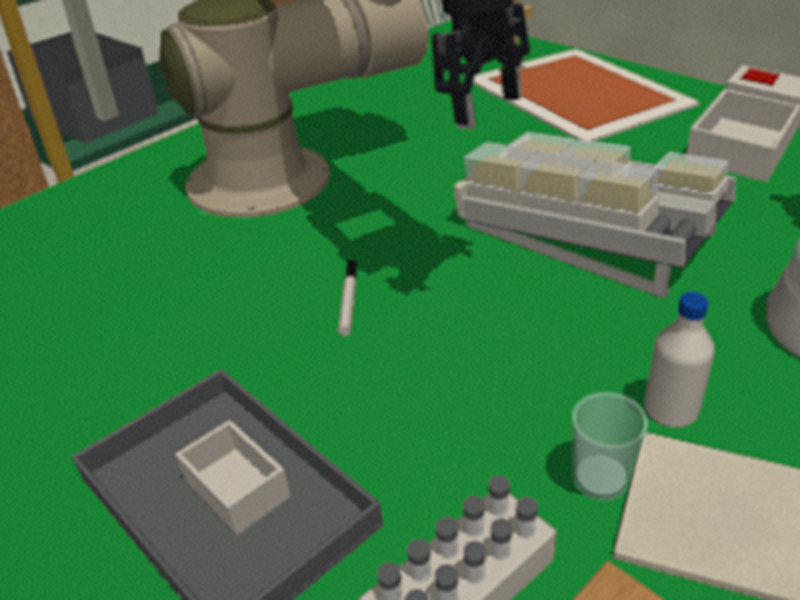

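Emit:
{"op": "move_arm", "data": {"series": [[0, 0, 0, 0, 0, 0, 1], [0, 0, 0, 0, 0, 0, 1], [0, 0, 0, 0, 0, 0, 1], [0, 0, 0, 0, 0, 0, 1], [0, 0, 0, 0, 0, 0, 1]]}}

```text
time_s: 30.43
eef_pos: [475.2, -14.0, 234.1]
ee_rot: [0.068, -0.022, 0.997, 0.002]
force: [-0.5, -0.2, -0.1]
grip_width: 1.002
```

```bash
python3 - <<'E'
from h import *
save("top","t26",(145,260,140,310),3.5);save("scene","s26",(290,450,100,210),5);print(ctrl.sense()["time_s"])
E
```

```text
30.5333
```

View pics/t26.png

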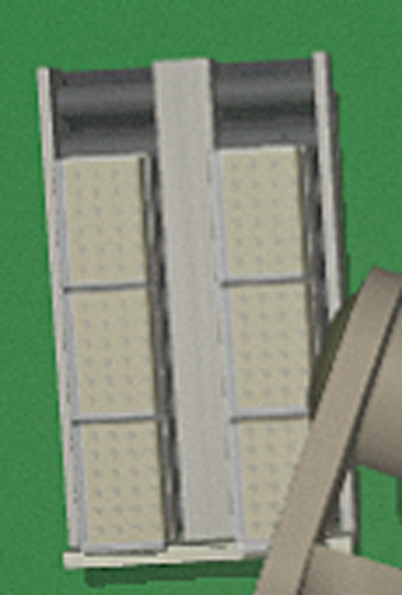

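View pics/s26.png

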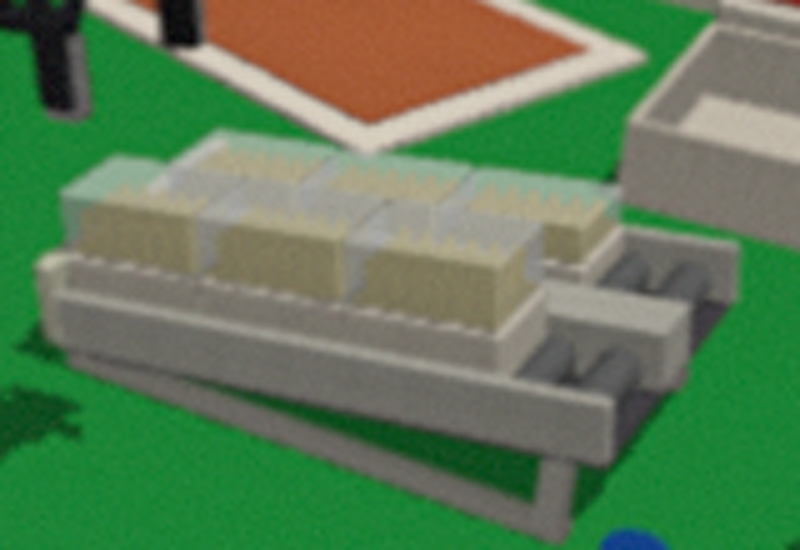

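Emit:
{"op": "move_arm", "data": {"series": [[0, 0, 0, 0, -3, -0.5, 1], [0, 0, 0, 0, -6, -1, 1], [0, 0, 0, 0, -9, -1, 1], [0, 0, 0, 0, -12, -1, 1], [0, 0, 0, 0, -15, -1, 1]]}}

```text
time_s: 30.95
eef_pos: [480.4, -165.5, 244.1]
ee_rot: [0.068, -0.022, 0.997, 0.002]
force: [0.0, -0.5, 0.7]
grip_width: 1.001
```

Emit:
{"op": "move_arm", "data": {"series": [[0, 0, 0, 0, 0, 0, 1], [0, 0, 0, 0, 0, 0, 1], [0, 0, 0, 0, 0, 0, 1], [0, 0, 0, 0, 0, 0, 1], [0, 0, 0, 0, 0, 0, 1]]}}

```text
time_s: 31.37
eef_pos: [480.5, -164.5, 244.2]
ee_rot: [0.068, -0.023, 0.997, 0.002]
force: [0.9, 0.8, 0.2]
grip_width: 1.0
```

```bash
python3 - <<'E'
from h import *
save("top","t27",(145,260,140,310),3.5);print(ctrl.sense()["time_s"])
E
```

```text
31.4167
```

View pics/t27.png

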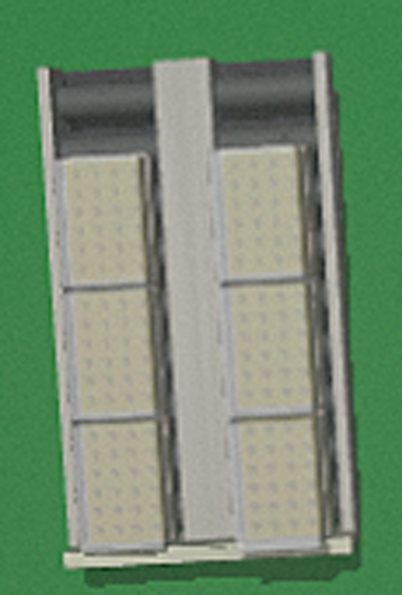

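Both lanes hold three boxes in contact, with the first boxes at the stop, so I am handing in.

```bash
python3 -c "
from rig import job
print(job.finish_job())"
```

```text
the job is handed in; nothing more can be done
None
```

The rack is restocked and the job was handed in at about 31 s of robot time.

- **Returns:** only one spent box was present, in the left lane. It now stands upright on the tray floor.
- **Loading:** both low boxes went behind the low box in the left lane. Both tall boxes went behind the tall box in the right lane.

**Last checks:**
- The final top picture shows three boxes in each lane, touching in line, with both first boxes at the stop. The gripper was clear of everything.
- The bottle, beaker, tube rack and marker look unmoved; I judged this by eye from the last full pictures and did not measure it.

**What disagreed:**
- The rear low box was about 50 mm up its lane in the pictures just after the last release. This was probably the announced knock. It had rolled back against its neighbour half a second later and was still there in the final picture.
- The rack position from the top camera was about 4 mm off across the lanes compared with the wrist camera. I corrected to the wrist camera and centred each full box on the lane by it before release.

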